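# Charge the deburring barrel and screw its lid on

## Task

Get the deburring barrel ready to run: stir the green and white tumbling pieces with the rod until the colours are no longer kept to their own halves. Then stand the rod back in its holder and load every steel bracket into the barrel. Set the orange lid level on the mouth, turn it back until its lugs drop into the thread starts, and then screw it clockwise until it is tight. Leave the tape measure and the timber offcut where they are.

Things in the scene. Friction and masses are not known exactly. Their poses are not given: they have to be found in the camera images.
- barrel_mouth (a point): Blue tumbling barrel, fixed upright in a 170 mm square timber cradle (blocks 46 mm high). This point: centre of its open mouth, level with the rim, 137 mm above the bench; z up; green pieces start on its +y half, white on its -y half. Inside: round, 92 mm across, flat floor 112 mm below the rim. The neck is 100 mm across outside, 111 mm over its threads
- holder: Brown wooden block 70 x 70 x 80 mm, fixed on the bench, with a 26 mm square upright hole 70 mm deep in its middle, open at the top, in which the stirring rod stands. Origin: centre of its underside; the hole's bottom is 10 mm above it
- rod_grip (a point): Stirring rod, 184 mm long, upright in its holder at the start: round wooden shaft 16 mm thick with a red band, black square handle 22 x 22 x 54 mm at the top. This point: middle of the handle, 157 mm above the shaft's lower end; z runs up the rod, x and y are square to the handle's faces. About 100 g
- rod: The stirring rod as a whole; origin at the centre of the lower end of its shaft (its foot), axes as rod_grip
- lid_grip (a point): Orange screw lid, 125 mm across, right way up on the bench, 160 g: skirt 26 mm high, 4 mm top plate, then a straight grip bar 70 mm long (x) and 14 mm thick (y) from 30 to 70 mm above the skirt's lower edge. This point: on the lid's axis in the bar, 54 mm above the skirt's lower edge; z is the axis
- lid_lug (a point): One of three equal lugs inside the lid's skirt, the one on the lid's +x axis, below the white mark on the top plate; 54.5 mm from the axis. Lugs are at 0, 120 and 240 degrees, 13 mm wide, 5 mm high, 2 mm above the skirt's lower edge. Inside, the skirt is 116 mm across, 103 mm over the lugs
- start0 (a point): Middle of thread gap 0 on the barrel's neck (on barrel_mouth's +x side, 54.5 mm from the axis). There are three gaps, 30 degrees wide, 120 degrees apart. Clockwise (from above) of each runs a thread 82 degrees long, falling 36 mm per full turn, ended by an upright white stop rib 8 degrees wide (3 to 29 mm below the rim), then the next gap
- start1 (a point): Middle of thread gap 1, 120 degrees anticlockwise of start0. A lid set on with its lugs on top of the threads cannot be turned clockwise past the ribs; turned back (anticlockwise), each lug runs up its thread and drops about 10 mm into a gap if the lid is free to sink; turned clockwise from there it passes under the thread, which draws the lid down
- start2 (a point): Middle of thread gap 2, 240 degrees anticlockwise of start0. Height of lid_grip above the rim: 36 to 43 mm with the lugs on top of the threads (49 mm if on the ribs), about 34 mm when dropped into the gaps, 28 mm when fully home
- home0 (a point): Where a lug that entered at gap 0 stands when the lid is tight: 81 degrees clockwise of start0, 54.5 mm from the axis (the lid binds at about 75 to 88 degrees)
- home1 (a point): The same for gap 1
- home2 (a point): The same for gap 2
- green1_c (a point): Centre of a green chunky ceramic tumbling piece in the barrel: a round pellet 20 mm across and 20 mm high, 22 g, standing on end at the start
- green2_c (a point): Centre of a green chunky ceramic tumbling piece in the barrel: a round pellet 20 mm across and 20 mm high, 22 g, standing on end at the start
- green3_c (a point): Centre of a green chunky ceramic tumbling piece in the barrel: a round pellet 20 mm across and 20 mm high, 22 g, standing on end at the start
- white1_c (a point): Centre of a white chunky ceramic tumbling piece in the barrel: a round pellet 20 mm across and 20 mm high, 22 g, standing on end at the start
- white2_c (a point): Centre of a white chunky ceramic tumbling piece in the barrel: a round pellet 20 mm across and 20 mm high, 22 g, standing on end at the start
- white3_c (a point): Centre of a white chunky ceramic tumbling piece in the barrel: a round pellet 20 mm across and 20 mm high, 22 g, standing on end at the start
- bracket1_c (a point): Centre of a steel U-channel bracket, 60 mm long (x), 26 mm wide (y), 20 mm high (z), walls 5 mm, open side up at the start, lying on the bench, 90 g; two to four brackets are present, the others are absent (None)
- bracket2_c (a point): Centre of a steel U-channel bracket, 60 mm long (x), 26 mm wide (y), 20 mm high (z), walls 5 mm, open side up at the start, lying on the bench, 90 g; two to four brackets are present, the others are absent (None)
- bracket3_c (a point): Centre of a steel U-channel bracket, 60 mm long (x), 26 mm wide (y), 20 mm high (z), walls 5 mm, open side up at the start, lying on the bench, 90 g; two to four brackets are present, the others are absent (None)
- bracket4_c (a point): Centre of a steel U-channel bracket, 60 mm long (x), 26 mm wide (y), 20 mm high (z), walls 5 mm, open side up at the start, lying on the bench, 90 g; two to four brackets are present, the others are absent (None)
- tape_measure: Yellow tape measure, 70 x 36 x 62 mm: bystander. Origin under its centre
- offcut: Timber offcut, 45 x 140 x 34 mm: bystander. Origin under its centre
Mind the look-alikes: they are no part of the job. Leave any blue or turquoise look-alike of the rod alone.

How it is judged:
By the outcome, as a careful person would: the job done as asked, in the order asked, and still so for the second after the job is handed in, with the robot touching nothing.
Of bracket1, bracket2, bracket3, bracket4 only 2 to 4 are there at a start; the rules pass over those that are not, and their reading is None.
At some moment in a run one of bracket1, bracket2, bracket3, bracket4 may be knocked a few centimetres aside while the robot is not near it.
It also fails if it takes over 210 s, if anything falls off the work surface, if the arm or the gripper's body presses on something with over 40 N, if the wrist force passes 120 N, or if a joint passes its speed limit or range.

## Robot

A 6-joint arm with a two-finger parallel gripper is mounted at the origin on the work surface. World frame = base frame: x ahead of the robot, y to its left, z up, the work surface at z = 0. Lengths are in mm, angles in rad, forces in N, time in s.
With the tool pointing down it reaches from about 300 to 775 mm from the base axis. Payload 14.6 kg.
Tool frame: the origin (TCP) lies where the fingers leave the gripper's body, on its centre line; the fingertips stand 97 mm ahead of it and the grasp point (between the pads) lies ahead of it (grip_depth is the z of the grasp point in the tool frame, in mm); z points along the fingers, y is the line along which they close (so a half turn about z gives the same grasp; the last joint's range is limited). The gripper opens to 94 mm and grips with 3 to 60 N. Pads are 16 mm wide; open, the fingers measure 119 mm over their backs; the gripper's body (75 mm by 177 mm) begins 78 mm behind the grasp point.
Start: joints at [-1.277, 0.3, 1.521, -0, 1.321, -0.067], TCP at [194.155, -514.581, 302.646] pointing down, gripper open.
Joint ranges: [-3.03, 3.03], [-0.79, 2.21], [0.23, 2.52], [-1.04, 4.18], [0, 3.07], [-2.55, 2.55]. Speed limits (rad/s): [2.22, 2.22, 2.57, 3.14, 3.14, 3.14].

## Interface

Orientations are given as [roll, pitch, yaw] about the fixed x, y, z axes, in that order (R = Rz(yaw) Ry(pitch) Rx(roll)).
In Python, from cell import read_state, camera, sign_off, regions_of, spot_point, grip_depth gives the robot as it stands. The module is installed in compiled form; this text tells all that it offers.
- The arm moves only by the tool send_rows, never from a script. Its argument "series" is a list of rows, each a list of 3 entries, a list of its own where there are three numbers: the shift along the world's x, y, z in mm, then the turn about the world's z in degrees, then the closure, from -1 (fully open) to 1 (shut), so that 0 is half open. A call has 1 to 12 rows; each row shifts and turns the commanded pose from where the row before left it; what a row does not reach is not made up. A row lasts 1/10 s, in which the tool goes at most 50 mm and 8.59 degrees, less where a joint would pass 70% of its speed; a pose out of reach is approached as far as the arm can. A call is refused whole if a number of a shift passes 50 or a number of a turn 8.59, either way. A call with a gripper value outside its range is refused whole. The fingers move at their own pace and stop on an object; "squeeze" is the grip in N (left out, the last holds). Time passes only in rows, so rows that do not move let the fingers close. It gives the time, the measured TCP pose, the force, the opening and the grip force at its end, in the units of the state.
- read_state(): the state, without advancing time (a new reading comes with each control period).
- camera(name): name is "side" or "top" or "wrist"; returns a dict with "color" (480x640x3 uint8, blue, green, red), "fx", "fy", "cx", "cy" (pixels), "dist" ([k1, k2, p1, p2, k3] as OpenCV has them; the pictures are not rectified), "camera_from_world" (4x4, takes a point from world to camera coordinates). Camera axes: x right, y down, z forward; pixel columns grow to the right and rows downward; lengths in mm; the calibration is good to about 2 mm. A picture is of the moment at which its call begins. There is no depth.
- sign_off(): hands the job in; it is judged then, once.
Trained networks look in a picture, given as the dict that the camera call returned (one of the last four; its "shot" number tells which), for a name from the list of things; names that differ only in an ending like _2 or _b are one class to them, and where a whole thing is asked for, a point or a joint stands for the part that bears it (a point fixed in the world has none). Each returns a list of dicts, best first, with "confidence" (0 to 1); they miss things now and then, are a little off and sometimes report something else, mostly with a low value. They report only what shows in the picture. A call takes as long as a camera call. They do not tell look-alikes from the thing itself.
- regions_of(thing, picture): "mask" (480x640 bool, what is visible of it).
- spot_point(thing, picture): "point" ([x, y, z] in mm, in the coordinates of the camera as it stood for that picture, good to about 4 mm: a listed point, or the origin of a listed thing).
The state is a dict: "clock": time; "joints": joint angles; "qd": joint speeds; "effort": joint torques, N m; "eef_pos": TCP position; "eef_rot": TCP orientation; "wrist_force": force on the tool from outside, world axes, zero at the start; "moment": the same for the moment, N m; "finger_gap": finger opening in mm; "finger_force": force on a finger pad.
Only numpy, scipy, OpenCV 4.12 (cv2) and the standard library are available. Lean on these libraries where they do the work, as an engineer would, in place of code of your own. Each camera call takes 0.05 s, during which the arm holds its last target. There are 200 camera calls.

## Working session

There is one attempt and no reset: what is moved stays moved. The work goes in short steps, Python scripts to look and compute and a tool call to move; the robot and the scene stay as the last step left them, time stands still between calls to the robot, and variables do not carry over. Pictures are saved under pics/ and viewed, at most 14 in all, crops included, and the job is handed in when it is done.

Besides the shell and the picture viewer there is one more tool, called after "Request:" by a JSON object that holds its "fn" and its "kwargs", one argument or row to a line. send_rows: Moves the arm, as the interface text tells. Its arguments: {"type":"object","properties":{"series":{"type":"array"},"squeeze":{"type":"number"}},"required":["series"]}

```bash
mkdir -p pics; cat > h.py <<'E'
import numpy as np, cv2
from cell import *
def w(pic,p):
    T=np.linalg.inv(np.array(pic["camera_from_world"])); return (T@np.r_[p,1])[:3]
def px(pic,P):
    T=np.array(pic["camera_from_world"]);c=T[:3,:3]@np.array(P,float)+T[:3,3]
    K=np.array([[pic["fx"],0,pic["cx"]],[0,pic["fy"],pic["cy"]],[0,0,1]])
    return cv2.projectPoints(c.reshape(1,1,3),np.zeros(3),np.zeros(3),K,np.array(pic["dist"],float))[0].ravel()
def ray(pic,uv,z):
    K=np.array([[pic["fx"],0,pic["cx"]],[0,pic["fy"],pic["cy"]],[0,0,1]])
    n=cv2.undistortPoints(np.array([[uv]],float),K,np.array(pic["dist"],float)).ravel()
    T=np.linalg.inv(np.array(pic["camera_from_world"]));d=T[:3,:3]@np.r_[n,1];o=T[:3,3]
    return o+d*(z-o[2])/d[2]
def find(pic,names,mc=0.2):
    for n in names:
        for r in spot_point(n,pic):
            if r["confidence"]>mc:
                P=w(pic,r["point"]); print(n,round(r["confidence"],2),P.round(0),"px",px(pic,P).round(0))
E
python3 - <<'E'
from h import *
print(grip_depth,read_state())
for c in("top","side"):
    p=camera(c);cv2.imwrite(f"pics/{c}0.png",p["color"]);print(c,np.linalg.inv(np.array(p["camera_from_world"]))[:3,3])
    find(p,["barrel_mouth","holder","rod_grip","rod","lid_grip","lid_lug","start0","start1","start2","green1_c","white1_c","bracket1_c","tape_measure","offcut"])
E
```

```text
78.39999999999999 {'clock': 0.0, 'joints': array([-1.27660114e+00,  3.00479439e-01,  1.52158152e+00, -7.25594881e-06,
        1.32069316e+00, -6.65766966e-02]), 'qd': array([-0.00041811, -0.00053118, -0.00094175, -0.00080163,  0.00040316,
        0.00071597]), 'effort': array([-2.01656170e-03, -5.31809127e+01, -3.52739024e+01,  7.07202265e-02,
        2.44248135e-02, -4.16735941e-05]), 'eef_pos': array([ 194.11287073, -514.44749401,  302.08150324]), 'eef_rot': array([-3.14043329e+00, -7.02569275e-05,  3.60773643e-01]), 'wrist_force': array([-0.40913929, -0.21262619, -0.01481158]), 'moment': array([ 0.00990646,  0.03771352, -0.00301223]), 'finger_force': 0.0, 'finger_gap': 94.15758199611075}
top [ 370.89126392  -16.03576282 1271.35079493]
barrel_mouth 0.9 [589. -33. 138.] px [329. 236.]
barrel_mouth 0.6 [605. -60.  34.] px [341. 239.]
holder 0.95 [ 633. -204.   -2.] px [406. 231.]
rod_grip 0.84 [ 632. -204.  166.] px [419. 214.]
rod_grip 0.82 [ 763. -168.  158.] px [400. 150.]
rod_grip 0.69 [ 595. -295.  157.] px [466. 235.]
rod_grip 0.61 [ 673. -292.  154.] px [463. 196.]
rod 0.86 [ 
[... 1711 characters left out ...]
-280.    1.] px [263. 367.]
start0 0.92 [589.  22. 117.] px [329. 227.]
start0 0.8 [635. -59. 117.] px [354. 246.]
start0 0.76 [543. -59. 116.] px [312. 249.]
start0 0.57 [537. 217.   9.] px [303. 222.]
start1 0.92 [589.  22. 117.] px [329. 227.]
start1 0.8 [635. -59. 117.] px [354. 246.]
start1 0.76 [543. -59. 116.] px [312. 249.]
start1 0.57 [537. 217.   9.] px [303. 222.]
start2 0.92 [589.  22. 117.] px [329. 227.]
start2 0.8 [635. -59. 117.] px [354. 246.]
start2 0.76 [543. -59. 116.] px [312. 249.]
start2 0.57 [537. 217.   9.] px [303. 222.]
bracket1_c 0.47 [ 627. -203.    0.] px [359. 331.]
tape_measure 0.83 [ 611. -382.   -3.] px [364. 402.]
offcut 0.95 [768. 158.  -1.] px [392. 231.]
```

View pics/top0.png

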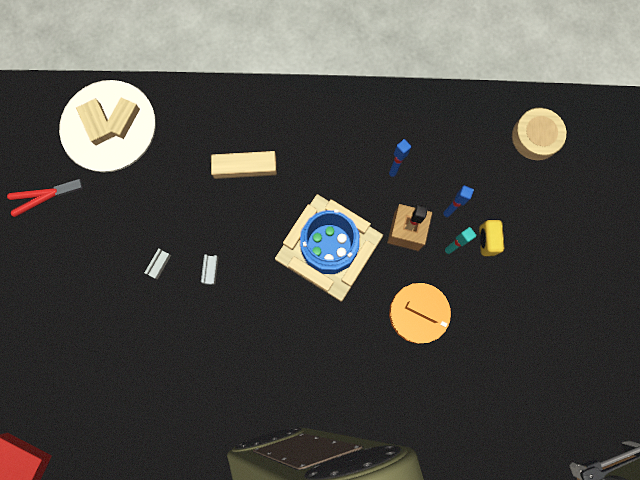

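View pics/side0.png

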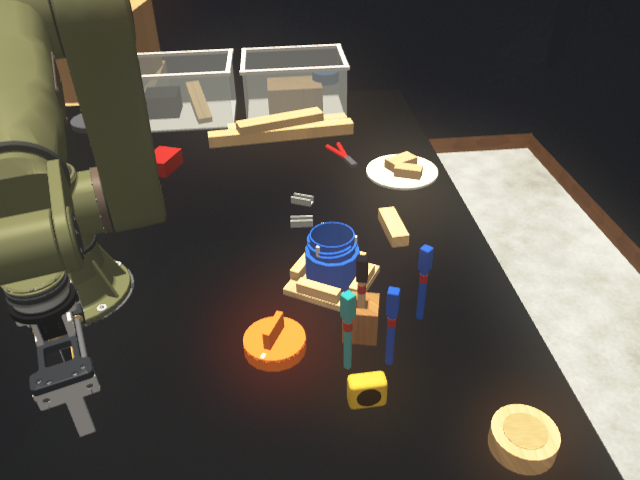

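Two brackets lie at (157,263) and (209,269). The things that could be taken for the rod are the black-handled rod in the holder (419,214), blue ones at (402,147) and (465,195), and a turquoise one at (467,237). The description fits the black one at (419,214). I'll check that in one wrist close-up after moving above it.

Request:
{"fn": "send_rows", "kwargs": {
  "series": [
    [[10,5,40],0,-1],
    [[40,35,40],0,-1],
    [[40,35,20],0,-1],
    [[40,35,0],0,-1],
    [[40,35,0],0,-1],
    [[40,35,0],0,-1],
    [[40,35,0],0,-1],
    [[40,35,0],0,-1],
    [[40,35,0],0,-1],
    [[35,20,0],0,-1],
    [[0,0,0],0,-1],
    [[0,0,0],0,-1]
  ],
  "squeeze": 30
}}

```text
clock: 2.7
eef_pos: [530.4, -234.6, 389.9]
eef_rot: [-3.141, 0.001, 0.362]
wrist_force: [0.0, 0.6, -0.2]
finger_gap: 94.1
finger_force: 0.0
```

```bash
python3 - <<'E'
from h import *
s=read_state();print(s["eef_pos"],s["eef_rot"])
p=camera("wrist");cv2.imwrite("pics/w0.png",p["color"]);print(np.linalg.inv(np.array(p["camera_from_world"]))[:3,3])
find(p,["rod_grip","holder","barrel_mouth","start0","lid_grip","lid_lug","green1_c","white1_c"])
E
```

```text
[ 530.44320415 -234.55418243  389.85424907] [-3.14106671e+00  6.64741899e-04  3.62155328e-01]
[ 599.98296409 -208.35887025  471.1084025 ]
rod_grip 0.79 [ 632. -197.  168.] px [320.  83.]
rod_grip 0.73 [ 587. -295.  158.] px [417. 188.]
rod_grip 0.59 [ 673. -286.  155.] px [451.  77.]
holder 0.9 [ 631. -203.   -4.] px [324. 104.]
barrel_mouth 0.56 [593. -30. 135.] px [107.  62.]
start0 0.96 [547. -60. 117.] px [138. 131.]
start0 0.68 [639. -67. 112.] px [177.  27.]
lid_grip 0.75 [ 454. -229.   55.] px [290. 268.]
lid_lug 0.84 [ 428. -272.    6.] px [318. 285.]
lid_lug 0.4 [640. -62. 114.] px [171.  24.]
green1_c 0.54 [626. -35.  35.] px [170.  48.]
white1_c 0.58 [562. -36.  35.] px [153. 109.]
```

View pics/w0.png

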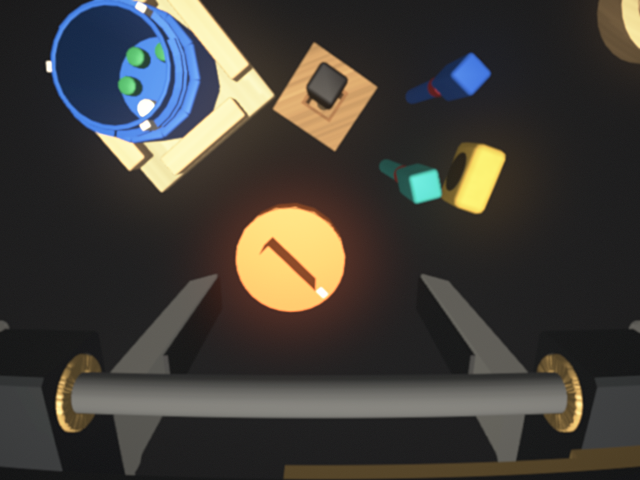

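The close-up confirms the black square handle in the brown block at (326,84). The turquoise (424,184) and blue (470,75) ones stay put. Next I'll measure the handle's yaw.

```bash
python3 - <<'E'
from h import *
p=camera("wrist")
m=max((r for r in regions_of("rod_grip",p) if 300<np.argwhere(r["mask"])[:,1].mean()<350),key=lambda r:r["confidence"])["mask"]
g=p["color"].max(2); ys,xs=np.nonzero(m&(g<120)); print(len(xs),xs.min(),xs.max(),ys.min(),ys.max())
for z in(194,):
    P=np.array([ray(p,(x,y),z)[:2] for x,y in zip(xs,ys)],np.float32); print(cv2.minAreaRect(P))
c=p["color"][40:130,280:370];cv2.imwrite("pics/w0c.png",cv2.resize(c,None,fx=6,fy=6,interpolation=2))
print("px of handle top",px(p,[632,-203,194]))
E
```

```text
1219 305 345 62 108
((628.622802734375, -201.80747985839844), (22.15105438232422, 25.202972412109375), 76.55825805664062)
px of handle top [327.53551957  81.41593063]
```

View pics/w0c.png

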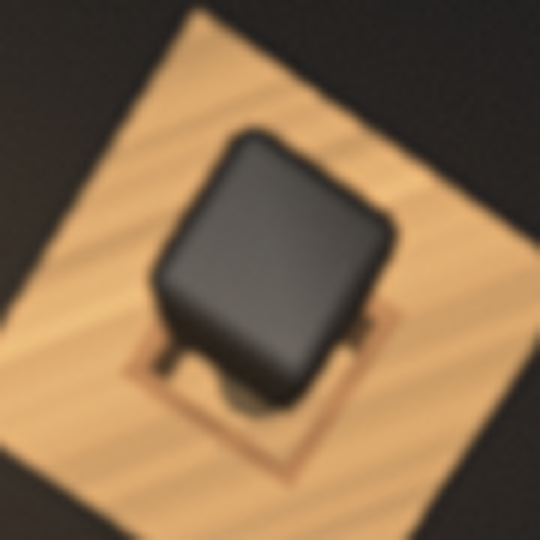

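The crop shows the black handle's top face with corners at about (322,62), (346,78), (328,102) and (306,86). It stands over the square hole of the wooden block.

```bash
python3 - <<'E'
from h import *
p=camera("wrist")
C=np.array([ray(p,(280+x/6,40+y/6),194)[:2] for x,y in[(252,128),(398,230),(288,372),(155,272)]])
d=np.roll(C,-1,0)-C
print(C.mean(0),np.degrees(np.arctan2(d[:,1],d[:,0])),np.linalg.norm(d,axis=1))
H=np.array([ray(p,(280+x/6,40+y/6),80)[:2] for x,y in[(125,370),(290,485),(402,310)]]);print("hole",(H[0]+H[2])/2,H)
E
```

```text
[ 631.41114812 -201.64613266] [-102.85953079  162.07446203   74.7138021   -14.7005139 ] [19.05650849 19.09928511 17.97313185 18.2731137 ]
hole [ 631.62917884 -201.85512742] [[ 619.89562946 -183.37669907]
 [ 612.68394559 -213.52837523]
 [ 643.36272823 -220.33355577]]
```

Request:
{"fn": "send_rows", "kwargs": {
  "series": [
    [[14.5,4.6,-11],8,-1],
    [[14.5,4.6,-11],8,-1],
    [[14.5,4.7,-11],8,-1],
    [[14.5,4.7,-11],8,-1],
    [[14.5,4.7,-11],8,-1],
    [[14.5,4.7,-11],8,-1],
    [[14.6,4.6,-11],7.2,-1],
    [[0,0,0],0,-1],
    [[0,0,-25],0,-1],
    [[0,0,-43],0,-1],
    [[0,0,0],0,1],
    [[0,0,0],0,1]
  ]
}}

```text
clock: 4.5
eef_pos: [631.7, -202.6, 246.7]
eef_rot: [3.141, 0.0, 1.322]
wrist_force: [0.9, -0.1, 0.7]
finger_gap: 81.4
finger_force: 0.0
```

Request:
{"fn": "send_rows", "kwargs": {
  "series": [
    [[0,0,0],0,1],
    [[0,0,0],0,1],
    [[0,0,0],0,1],
    [[0,0,0],0,1],
    [[0,0,0],0,1],
    [[0,0,0],0,1],
    [[0,0,3],0,1]
  ]
}}

```text
clock: 5.2
eef_pos: [631.7, -202.3, 248.0]
eef_rot: [-3.141, -0.0, 1.324]
wrist_force: [0.4, 0.4, -0.2]
finger_gap: 25.1
finger_force: 0.0
```

Request:
{"fn": "send_rows", "kwargs": {
  "series": [
    [[0,0,0],0,1],
    [[0,0,0],0,1],
    [[0,0,0],0,1],
    [[0,0,20],0,1],
    [[0,0,40],0,1],
    [[0,0,45],0,1],
    [[0,0,45],0,1],
    [[0,0,15],0,1],
    [[0,0,0],0,1],
    [[0,0,0],0,1]
  ]
}}

```text
clock: 6.2
eef_pos: [631.8, -202.3, 411.6]
eef_rot: [-3.139, -0.0, 1.324]
wrist_force: [0.1, 0.2, -1.1]
finger_gap: 22.1
finger_force: 29.9
```

```bash
python3 - <<'E'
from h import *
s=read_state();print(s["eef_pos"],s["eef_rot"],s["finger_force"])
p=camera("wrist");cv2.imwrite("pics/w1.png",p["color"])
find(p,["barrel_mouth","start0","rod","rod_grip"])
q=camera("top"); find(q,["rod","rod_grip"],.5)
E
```

```text
[ 631.79886344 -202.30587832  411.58879204] [-3.13947472e+00 -2.37971613e-04  1.32421952e+00] 29.91707056760788
barrel_mouth 0.61 [592. -31. 135.] px [222.  32.]
barrel_mouth 0.53 [ 427. -274.    6.] px [181. 287.]
start0 0.64 [637. -63. 114.] px [287.  61.]
start0 0.62 [545. -57. 113.] px [187.  82.]
start0 0.23 [ 452. -227.   59.] px [172. 262.]
rod 0.73 [ 763. -170.   -6.] px [418. 142.]
rod 0.64 [ 673. -291.    2.] px [368. 254.]
rod 0.59 [ 631. -202.  174.] px [319. 226.]
rod_grip 0.81 [ 761. -172.  156.] px [462. 150.]
rod_grip 0.74 [ 633. -194.  331.] px [317. 290.]
rod_grip 0.55 [ 671. -290.  153.] px [385. 302.]
rod_grip 0.51 [ 427. -273.    8.] px [180. 287.]
rod_grip 0.47 [625. -34.  33.] px [275.  50.]
rod 0.75 [ 763. -172.   -0.] px [392. 173.]
rod_grip 0.75 [ 762. -169.  158.] px [401. 150.]
```

View pics/w1.png

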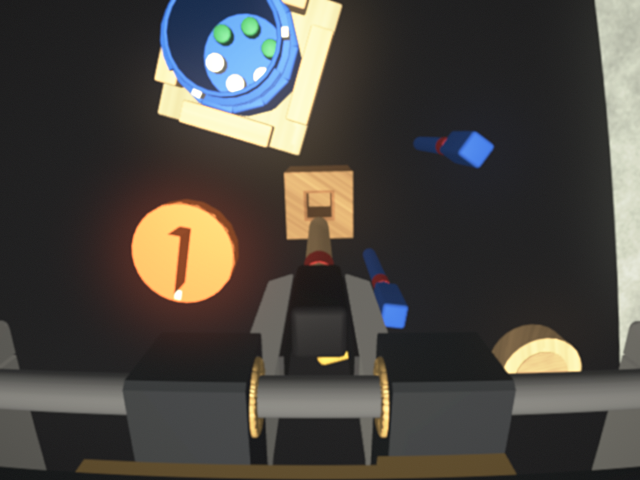

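The rod is gripped and hanging straight (shaft at (318,240)). All six pellets are in view, greens at (223,34), (250,27), (269,48) and whites at (215,62), (235,83), (260,73). I'll go to the mouth centre at about (591,-33) and descend there.

Request:
{"fn": "send_rows", "kwargs": {
  "series": [
    [[-8,24,0],0,1],
    [[-8,36,0],0,1],
    [[-8,36,0],0,1],
    [[-8,36,0],0,1],
    [[-9,37,0],0,1],
    [[0,0,0],0,1],
    [[0,0,0],0,1],
    [[0,0,-30],0,1],
    [[0,0,-40],0,1],
    [[0,0,-40],0,1],
    [[0,0,-30],0,1],
    [[0,0,0],0,1]
  ],
  "squeeze": 50
}}

```text
clock: 7.8
eef_pos: [589.9, -34.5, 269.1]
eef_rot: [-3.134, 0.001, 1.323]
wrist_force: [-1.7, -0.8, -2.0]
finger_gap: 21.8
finger_force: 49.9
```

Request:
{"fn": "send_rows", "kwargs": {
  "series": [
    [[0,0,-5],0,1],
    [[0,10,0],0,1],
    [[0,11,0],0,1],
    [[0,11,0],0,1],
    [[-4,-12,0],0,1],
    [[-4,-12,0],0,1],
    [[-4,-12,0],0,1],
    [[-4,-12,0],0,1],
    [[-3,-10,0],0,1],
    [[10,7,0],0,1],
    [[10,7,0],0,1],
    [[10,7,0],0,1]
  ]
}}

```text
clock: 9.0
eef_pos: [602.8, -37.6, 268.2]
eef_rot: [-3.141, 0.0, 1.324]
wrist_force: [0.1, 1.1, -1.1]
finger_gap: 21.8
finger_force: 50.0
```

Request:
{"fn": "send_rows", "kwargs": {
  "series": [
    [[10,7,0],0,1],
    [[9,8,0],0,1],
    [[-12,0,0],0,1],
    [[-12,0,0],0,1],
    [[-12,0,0],0,1],
    [[-12,0,0],0,1],
    [[-12,0,0],0,1],
    [[10,-7,0],0,1],
    [[10,-7,0],0,1],
    [[10,-7,0],0,1],
    [[10,-7,0],0,1],
    [[9,-8,0],0,1]
  ]
}}

```text
clock: 10.2
eef_pos: [610.5, -57.8, 267.7]
eef_rot: [-3.138, -0.002, 1.325]
wrist_force: [-10.6, 6.8, 1.2]
finger_gap: 21.9
finger_force: 50.1
```

Request:
{"fn": "send_rows", "kwargs": {
  "series": [
    [[-4,12,0],0,1],
    [[-4,12,0],0,1],
    [[-4,12,0],0,1],
    [[-4,12,0],0,1],
    [[-3,10,0],0,1],
    [[-12,-4,0],0,1],
    [[-10,-8,0],0,1],
    [[-8,-10,0],0,1],
    [[0,-12,0],0,1],
    [[6,-12,0],0,1],
    [[12,-10,0],0,1],
    [[12,24,0],0,1]
  ]
}}

```text
clock: 11.4
eef_pos: [590.9, -34.5, 268.8]
eef_rot: [3.14, 0.0, 1.322]
wrist_force: [-0.2, 1.2, -1.0]
finger_gap: 21.8
finger_force: 50.0
```

```bash
python3 - <<'E'
from h import *
s=read_state();print(s["eef_pos"],s["eef_rot"],s["finger_force"],s["wrist_force"])
p=camera("top")
x,y=px(p,[590,-33,130]).astype(int);c=p["color"][y-40:y+40,x-40:x+40]
q=camera("wrist");cv2.imwrite("pics/s1.png",np.hstack([cv2.resize(c,(400,400),interpolation=2),cv2.resize(q["color"],(400,400))]))
E
```

```text
[590.92050394 -34.45842254 268.83076215] [3.14019137e+00 3.68651558e-04 1.32160869e+00] 49.989084005355835 [-0.18386405  1.22364783 -0.98298037]
```

View pics/s1.png

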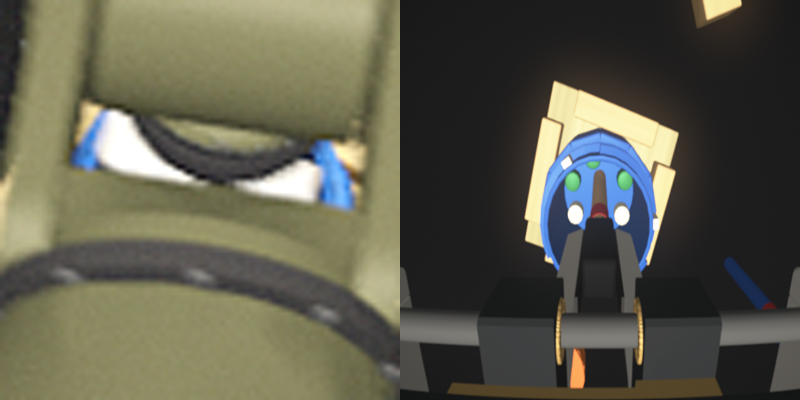

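The wrist view (right) shows greens still on the far side at (572,181), (593,162) and (624,180), with whites near at (575,214) and (622,214). So it is not mixed yet. I'll track the pellets numerically and push on purpose.

```bash
cat > tr.py <<'E'
from h import *
C=np.array([590.5,-33])
def track(show=True):
    p=camera("wrist");hsv=cv2.cvtColor(p["color"],cv2.COLOR_BGR2HSV)
    R={}
    for n,lo,hi in(("G",(45,80,40),(85,255,255)),("W",(0,0,150),(179,60,255))):
        m=cv2.inRange(hsv,lo,hi);k,l,st,ce=cv2.connectedComponentsWithStats(m)
        for i in range(1,k):
            if st[i,4]<40: continue
            P=ray(p,ce[i],40)[:2]-C
            if np.hypot(*P)<48: print(n,st[i,4],P.round(0),"r%.0f a%.0f"%(np.hypot(*P),np.degrees(np.arctan2(P[1],P[0]))))
    s=read_state();print("rod rel",(s["eef_pos"][:2]-C).round(1),s["wrist_force"].round(1))
if __name__=="__main__":track()
E
python3 tr.py
```

```text
G 134 [ 0. 30.] r30 a89
G 441 [35.  6.] r35 a9
G 446 [-29.  21.] r36 a144
W 473 [-34. -11.] r36 a-162
W 474 [ 24. -27.] r36 a-49
rod rel [0.3 1.6] [-0.4  0.4 -1.2]
```

Request:
{"fn": "send_rows", "kwargs": {
  "series": [
    [[34,0,0],0,1],
    [[-25,15,0],0,1],
    [[-26,14,0],0,1],
    [[0,-29,0],0,1],
    [[0,-29,0],0,1],
    [[25,20,0],0,1],
    [[24,21,0],0,1],
    [[-29,5,0],0,1],
    [[-29,5,0],0,1],
    [[10,-28,0],0,1],
    [[10,-27,0],0,1],
    [[6,33,0],0,1]
  ]
}}

```text
clock: 12.75
eef_pos: [590.8, -37.6, 268.8]
eef_rot: [3.14, 0.001, 1.319]
wrist_force: [-0.0, 1.3, -0.9]
finger_gap: 21.6
finger_force: 50.0
```

```bash
python3 tr.py
```

```text
G 380 [-23.  31.] r38 a127
G 391 [35. 13.] r38 a20
G 435 [-35.   5.] r35 a172
W 599 [ 24. -24.] r34 a-45
W 498 [-28. -19.] r34 a-146
rod rel [0.6 2.2] [ 0.7  4.6 -1. ]
```

Request:
{"fn": "send_rows", "kwargs": {
  "series": [
    [[0,0,30],0,1],
    [[12,-14,0],0,1],
    [[12,-13,0],0,1],
    [[0,0,0],0,1],
    [[0,0,-10],0,1],
    [[0,0,-4],0,1],
    [[0,0,-2],0,1],
    [[0,0,0],0,1]
  ]
}}

```text
clock: 13.6
eef_pos: [614.5, -59.8, 282.0]
eef_rot: [-3.141, -0.0, 1.325]
wrist_force: [-0.1, 1.4, -1.1]
finger_gap: 21.9
finger_force: 50.0
```

```bash
python3 tr.py; python3 -c "
from cell import *
print(read_state()['eef_pos'])"
```

```text
G 462 [-24.  27.] r36 a131
G 354 [34.  8.] r35 a14
G 468 [-35.   1.] r35 a178
W 453 [-27. -23.] r36 a-140
W 452 [ -6. -35.] r36 a-100
rod rel [ 24.1 -26.9] [-0.6  2.2 -1.3]
[614.6185887  -59.86357682 282.24277211]
```

Request:
{"fn": "send_rows", "kwargs": {
  "series": [
    [[0,0,-1],0,1],
    [[0,0,-1],0,1],
    [[0,0,0],0,1]
  ]
}}

```text
clock: 13.95
eef_pos: [614.9, -60.1, 280.4]
eef_rot: [3.141, -0.0, 1.324]
wrist_force: [-0.4, 3.2, -0.4]
finger_gap: 21.8
finger_force: 50.0
```

Request:
{"fn": "send_rows", "kwargs": {
  "series": [
    [[0,0,-1],0,1],
    [[0,0,-1],0,1],
    [[0,0,0],0,1]
  ]
}}

```text
clock: 14.25
eef_pos: [614.8, -60.2, 278.2]
eef_rot: [-3.141, -0.0, 1.324]
wrist_force: [-0.5, 3.2, -0.2]
finger_gap: 21.3
finger_force: 50.0
```

```bash
python3 tr.py; python3 - <<'E'
from h import *
q=camera("wrist");print(px(q,[590,-33,30]));cv2.imwrite("pics/s2.png",cv2.resize(q["color"][100:360,200:480],(800,743))[:600])
E
```

```text
G 471 [-24.  28.] r37 a131
G 361 [34.  8.] r35 a14
G 476 [-35.   1.] r35 a178
W 465 [-28. -23.] r36 a-140
W 462 [ -6. -35.] r35 a-100
rod rel [ 24.3 -27.2] [-0.4  3.   0.2]
[282.04427034 199.68874708]
```

View pics/s2.png

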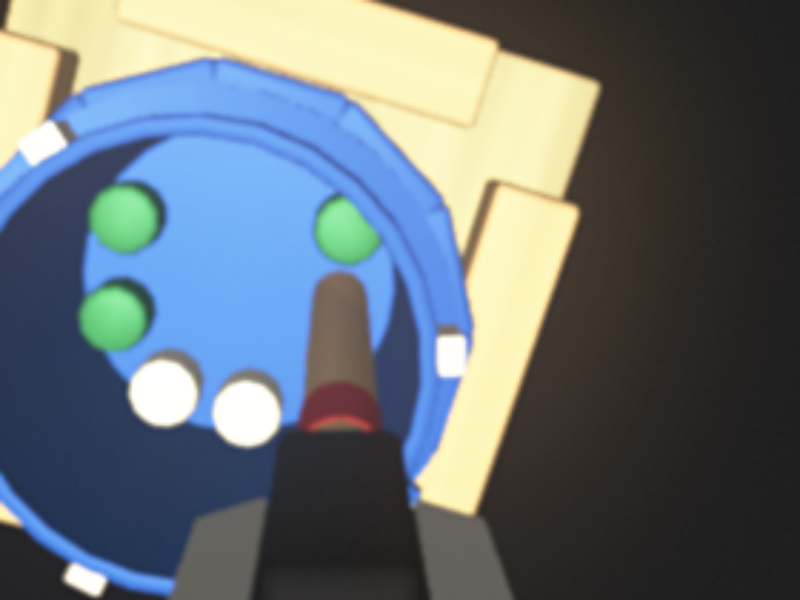

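Request:
{"fn": "send_rows", "kwargs": {
  "series": [
    [[0,0,6],0,1],
    [[-6,-4,0],0,1],
    [[0,0,-3],0,1],
    [[0,0,-2],0,1],
    [[0,0,0],0,1]
  ]
}}

```text
clock: 14.85
eef_pos: [608.8, -64.4, 279.0]
eef_rot: [-3.141, 0.0, 1.324]
wrist_force: [-0.1, 3.6, -0.8]
finger_gap: 21.6
finger_force: 50.0
```

Request:
{"fn": "send_rows", "kwargs": {
  "series": [
    [[0,0,-1],0,1],
    [[0,0,-1],0,1],
    [[0,0,0],0,1]
  ]
}}

```text
clock: 15.15
eef_pos: [608.9, -64.4, 277.3]
eef_rot: [3.141, 0.0, 1.324]
wrist_force: [1.1, 3.4, -0.5]
finger_gap: 21.6
finger_force: 50.0
```

Request:
{"fn": "send_rows", "kwargs": {
  "series": [
    [[-9,15,20],0,1],
    [[-9,16,0],0,1],
    [[0,10,0],0,1],
    [[0,0,0],0,1]
  ]
}}

```text
clock: 15.55
eef_pos: [590.9, -22.7, 297.1]
eef_rot: [-3.142, 0.001, 1.325]
wrist_force: [-0.7, 0.2, -1.0]
finger_gap: 21.8
finger_force: 50.0
```

```bash
python3 tr.py; python3 - <<'E'
from h import *
q=camera("wrist");cv2.imwrite("pics/s3.png",cv2.resize(q["color"][100:360,200:480],(640,594)))
E
```

```text
G 247 [-23.  24.] r34 a134
G 299 [34.  8.] r35 a13
G 390 [-35.   1.] r35 a178
W 366 [ 18. -30.] r35 a-59
W 151 [-32. -22.] r39 a-146
rod rel [0.5 9.7] [ 0.2 -0.8 -0.6]
```

View pics/s3.png

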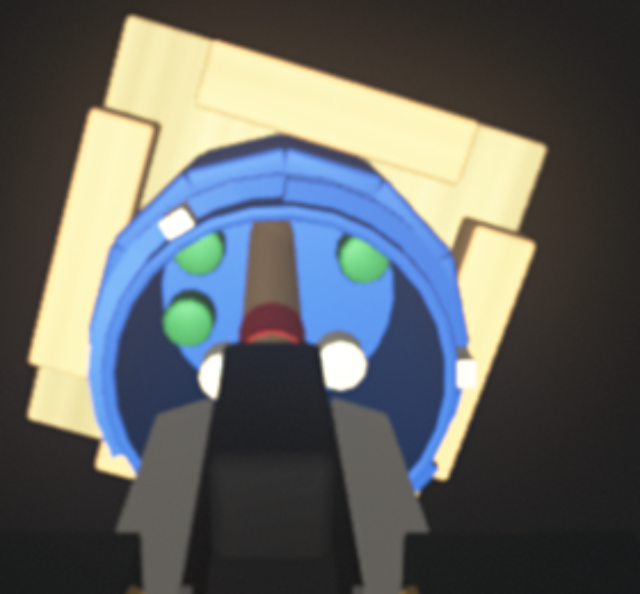

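Request:
{"fn": "send_rows", "kwargs": {
  "series": [
    [[0,-8,-20],0,1],
    [[0,0,-8],0,1],
    [[0,0,-3],0,1],
    [[0,0,-2],0,1],
    [[0,0,0],0,1]
  ]
}}

```text
clock: 16.15
eef_pos: [591.0, -31.9, 267.3]
eef_rot: [3.14, 0.001, 1.324]
wrist_force: [-8.7, -2.3, 25.0]
finger_gap: 22.1
finger_force: 50.1
```

Request:
{"fn": "send_rows", "kwargs": {
  "series": [
    [[0,0,-1],0,1],
    [[0,0,-1],0,1],
    [[0,0,0],0,1]
  ]
}}

```text
clock: 16.45
eef_pos: [591.3, -31.9, 267.0]
eef_rot: [3.137, 0.0, 1.324]
wrist_force: [-11.1, -0.6, 38.2]
finger_gap: 21.5
finger_force: 50.3
```

Request:
{"fn": "send_rows", "kwargs": {
  "series": [
    [[0,0,-1],0,1],
    [[0,0,-1],0,1],
    [[0,0,0],0,1]
  ]
}}

```text
clock: 16.75
eef_pos: [591.9, -32.1, 266.8]
eef_rot: [3.134, -0.0, 1.324]
wrist_force: [-11.8, -3.0, 49.1]
finger_gap: 21.9
finger_force: 50.5
```

Request:
{"fn": "send_rows", "kwargs": {
  "series": [
    [[0,0,15],0,1],
    [[0,0,20],0,1],
    [[0,0,0],0,1],
    [[0,0,0],0,1]
  ]
}}

```text
clock: 17.15
eef_pos: [590.8, -31.5, 294.7]
eef_rot: [-3.141, 0.0, 1.324]
wrist_force: [-0.4, 0.4, -1.0]
finger_gap: 21.6
finger_force: 50.0
```

```bash
python3 tr.py
```

```text
G 329 [-24.  26.] r35 a132
G 363 [35.  9.] r36 a14
G 402 [-35.   1.] r35 a178
W 388 [ 18. -30.] r35 a-59
W 268 [-30. -22.] r37 a-144
rod rel [0.2 1.6] [ 0.   0.1 -1.1]
```

Request:
{"fn": "send_rows", "kwargs": {
  "series": [
    [[8,-14,0],0,1],
    [[8,-14,0],0,1],
    [[0,0,0],0,1],
    [[0,0,-5],0,1],
    [[0,0,-2],0,1],
    [[0,0,-1],0,1],
    [[0,0,0],0,1]
  ]
}}

```text
clock: 17.9
eef_pos: [606.7, -59.0, 287.2]
eef_rot: [-3.141, -0.0, 1.325]
wrist_force: [0.3, -0.1, -0.8]
finger_gap: 21.8
finger_force: 50.0
```

Request:
{"fn": "send_rows", "kwargs": {
  "series": [
    [[0,0,-1],0,1],
    [[0,0,-1],0,1],
    [[0,0,0],0,1]
  ]
}}

```text
clock: 18.2
eef_pos: [606.8, -59.2, 285.2]
eef_rot: [-3.141, 0.0, 1.324]
wrist_force: [0.5, -0.5, -1.2]
finger_gap: 21.7
finger_force: 50.0
```

Request:
{"fn": "send_rows", "kwargs": {
  "series": [
    [[0,0,-1],0,1],
    [[0,0,-1],0,1],
    [[0,0,0],0,1]
  ]
}}

```text
clock: 18.5
eef_pos: [606.8, -59.3, 283.1]
eef_rot: [-3.141, 0.0, 1.324]
wrist_force: [0.7, -0.8, -1.6]
finger_gap: 21.4
finger_force: 50.0
```

Request:
{"fn": "send_rows", "kwargs": {
  "series": [
    [[0,0,-1],0,1],
    [[0,0,-1],0,1],
    [[0,0,0],0,1]
  ]
}}

```text
clock: 18.8
eef_pos: [606.8, -59.3, 281.1]
eef_rot: [-3.141, 0.0, 1.324]
wrist_force: [-0.4, 0.0, -1.4]
finger_gap: 21.6
finger_force: 50.0
```

```bash
python3 tr.py; python3 - <<'E'
from h import *
q=camera("wrist");find(q,["rod","barrel_mouth","white1_c","green1_c"],.3)
cv2.imwrite("pics/s4.png",cv2.resize(q["color"][100:360,200:480],(640,594)))
E
```

```text
G 463 [-24.  28.] r36 a131
G 420 [35.  9.] r36 a15
G 462 [-35.   2.] r35 a178
W 459 [-28. -23.] r36 a-140
W 419 [ -6. -35.] r35 a-101
rod rel [ 16.3 -26.3] [-0.2 -0.3 -1.5]
rod 0.91 [ 768. -170.   -3.] px [506. 283.]
rod 0.74 [ 589. -292.   -0.] px [356. 424.]
rod 0.55 [612. -40.  40.] px [319. 202.]
barrel_mouth 0.96 [592. -29. 134.] px [282. 218.]
barrel_mouth 0.59 [561. -60.  34.] px [267. 238.]
barrel_mouth 0.4 [555.   9. 115.] px [210. 168.]
white1_c 0.59 [564. -59.  33.] px [270. 236.]
green1_c 0.65 [631. -28.  32.] px [338. 180.]
```

View pics/s4.png

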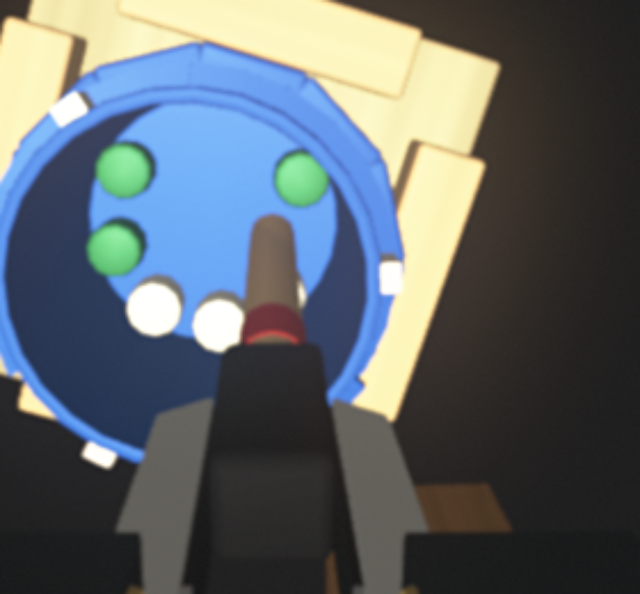

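The network puts the rod's foot about 19 mm off the tool axis, so the rod has tilted in the grip along tool x. I'll straighten it by pressing the shaft against the inner wall above the pellets, then turn the tool so that strokes run along the stiff axis.

Request:
{"fn": "send_rows", "kwargs": {
  "series": [
    [[0,0,16],0,1],
    [[-2,15,0],0,1],
    [[-2,15,0],0,1],
    [[-1,10,0],0,1],
    [[-1,8,0],0,1],
    [[-1,8,0],0,1],
    [[0,6,0],0,1],
    [[0,2,0],0,1],
    [[0,0,0],0,1],
    [[-3,-12,0],0,1],
    [[-6,-25,0],0,1],
    [[0,0,0],0,1]
  ],
  "squeeze": 60
}}

```text
clock: 20.3
eef_pos: [590.1, -34.2, 297.0]
eef_rot: [-3.141, 0.0, 1.323]
wrist_force: [1.2, 0.2, -1.8]
finger_gap: 21.4
finger_force: 60.0
```

```bash
python3 tr.py; python3 - <<'E'
from h import *
q=camera("wrist");find(q,["rod"],.2)
E
```

```text
G 353 [-23.  27.] r36 a131
G 376 [35.  9.] r36 a15
G 394 [-35.   2.] r35 a177
W 412 [ 17. -30.] r34 a-60
W 400 [-27. -23.] r36 a-140
rod rel [-0.1 -0.1] [ 0.6  1.1 -1. ]
rod 0.98 [ 768. -171.   -8.] px [515. 295.]
rod 0.65 [590. -33.  59.] px [319. 226.]
```

Request:
{"fn": "send_rows", "kwargs": {
  "series": [
    [[0,0,0],-8,1],
    [[0,0,0],-8,1],
    [[0,0,0],-8,1],
    [[0,0,0],-8,1],
    [[0,0,0],-8,1],
    [[0,0,0],-5,1],
    [[8,-14,0],0,1],
    [[8,-14,0],0,1],
    [[0,0,0],0,1],
    [[0,0,-8],0,1],
    [[0,0,-4],0,1],
    [[0,0,0],0,1]
  ]
}}

```text
clock: 21.65
eef_pos: [607.1, -60.3, 287.9]
eef_rot: [3.139, -0.003, 0.54]
wrist_force: [-3.4, -1.5, 21.4]
finger_gap: 21.6
finger_force: 60.0
```

Request:
{"fn": "send_rows", "kwargs": {
  "series": [
    [[0,0,-1],0,1],
    [[0,0,-1],0,1],
    [[0,0,0],0,1]
  ]
}}

```text
clock: 21.95
eef_pos: [607.2, -60.2, 287.7]
eef_rot: [3.137, -0.005, 0.54]
wrist_force: [-5.9, 0.4, 33.2]
finger_gap: 21.5
finger_force: 60.0
```

Request:
{"fn": "send_rows", "kwargs": {
  "series": [
    [[-3,5,0],0,1],
    [[-3,5,0],0,1],
    [[-3,5,0],0,1],
    [[-3,5,0],0,1],
    [[0,0,10],0,1],
    [[0,0,0],0,1]
  ]
}}

```text
clock: 22.55
eef_pos: [594.9, -40.2, 294.1]
eef_rot: [3.141, -0.001, 0.54]
wrist_force: [0.0, -0.1, -1.1]
finger_gap: 21.5
finger_force: 60.0
```

```bash
python3 tr.py; python3 - <<'E'
from h import *
q=camera("wrist");find(q,["rod"],.2)
E
```

```text
G 144 [31.  7.] r31 a14
G 410 [-24.  27.] r36 a131
G 412 [-35.   1.] r35 a178
W 546 [ 15. -21.] r26 a-54
W 397 [ -6. -35.] r36 a-99
rod rel [ 4.4 -7.3] [ 0.3 -0.7 -2.2]
rod 0.84 [ 678. -293.    0.] px [574. 270.]
rod 0.84 [ 591. -296.    1.] px [524. 339.]
rod 0.77 [ 769. -170.   -6.] px [535. 125.]
```

Request:
{"fn": "send_rows", "kwargs": {
  "series": [
    [[10,-12,0],0,1],
    [[0,0,0],0,1],
    [[0,0,-5],0,1],
    [[0,0,-4],0,1],
    [[0,0,0],0,1],
    [[-1,6,0],0,1],
    [[-1,8,0],0,1],
    [[-1,8,0],0,1],
    [[-1,8,0],0,1],
    [[-1,8,0],0,1],
    [[0,0,10],0,1],
    [[0,0,0],0,1]
  ]
}}

```text
clock: 23.9
eef_pos: [600.1, -14.2, 295.9]
eef_rot: [3.14, -0.002, 0.539]
wrist_force: [0.8, -1.6, -0.4]
finger_gap: 21.7
finger_force: 60.0
```

```bash
python3 tr.py; python3 - <<'E'
from h import *
q=camera("wrist");find(q,["rod"],.2)
E
```

```text
G 383 [-24.  28.] r37 a131
W 510 [ 17. -10.] r20 a-29
W 405 [ -6. -35.] r36 a-100
rod rel [ 9.5 18.6] [ 0.4  0.4 -1.2]
rod 0.92 [ 588. -290.    1.] px [533. 352.]
rod 0.91 [ 676. -293.   -2.] px [585. 287.]
rod 0.77 [604. -13.  57.] px [319. 222.]
rod 0.63 [ 768. -172.   -4.] px [552. 147.]
```

Request:
{"fn": "send_rows", "kwargs": {
  "series": [
    [[3,-12,0],-8,1],
    [[3,-12,0],-8,1],
    [[3,-12,0],-5,1],
    [[2,-12,0],0,1],
    [[0,0,0],0,1],
    [[0,0,-14],0,1],
    [[0,0,-13],0,1],
    [[-1,8,0],0,1],
    [[-1,8,0],0,1],
    [[-2,9,0],0,1],
    [[-2,9,0],0,1],
    [[-2,9,0],0,1]
  ]
}}

```text
clock: 25.25
eef_pos: [602.4, -18.3, 266.7]
eef_rot: [-3.141, 0.001, 0.173]
wrist_force: [-0.5, 0.9, 0.0]
finger_gap: 21.3
finger_force: 60.0
```

```bash
python3 tr.py; python3 - <<'E'
from h import *
q=camera("wrist");find(q,["rod"],.2)
E
```

```text
G 279 [-22.  31.] r38 a126
W 194 [ 36. -26.] r44 a-35
W 431 [ 5. 31.] r31 a81
W 472 [ -6. -34.] r35 a-101
W 86 [-21. -24.] r32 a-132
rod rel [11.8 15.8] [-0.6  1.1 -1. ]
rod 0.91 [601. -15.  27.] px [317. 226.]
rod 0.61 [ 594. -291.    0.] px [600. 277.]
rod 0.55 [ 674. -291.   -1.] px [628. 194.]
rod 0.55 [ 766. -169.    1.] px [535.  58.]
rod 0.4 [640. -62. 115.] px [404. 210.]
rod 0.24 [600.   2.  30.] px [296. 225.]
```

Request:
{"fn": "send_rows", "kwargs": {
  "series": [
    [[12,9,0],0,1],
    [[0,0,0],0,1],
    [[6,-8,0],0,1],
    [[3.5,-8,0],0,1],
    [[1,-9,0],0,1],
    [[-1,-9,0],0,1],
    [[-3,-7,0],0,1],
    [[0,0,0],0,1],
    [[-15,8,0],0,1],
    [[-14,8,0],0,1],
    [[0,0,40],0,1],
    [[0,0,40],0,1]
  ]
}}

```text
clock: 26.6
eef_pos: [591.9, -34.8, 348.0]
eef_rot: [-3.141, 0.001, 0.173]
wrist_force: [1.2, -0.2, -1.1]
finger_gap: 21.8
finger_force: 60.0
```

Request:
{"fn": "send_rows", "kwargs": {
  "series": [
    [[0,0,45],8,1],
    [[0,0,20],8,1],
    [[0,0,0],8,1],
    [[0,0,0],8,1],
    [[0,0,0],8,1],
    [[0,0,0],8,1],
    [[0,0,0],8,1],
    [[0,0,0],8,1],
    [[0,0,0],2,1]
  ]
}}

```text
clock: 27.5
eef_pos: [592.3, -35.0, 412.4]
eef_rot: [3.141, -0.0, 1.33]
wrist_force: [-0.5, 0.1, 0.1]
finger_gap: 21.9
finger_force: 60.0
```

```bash
python3 tr.py; python3 - <<'E'
from h import *
s=read_state();print(s["eef_pos"],s["eef_rot"])
q=camera("wrist");find(q,["rod","rod_grip"],.2);cv2.imwrite("pics/s5.png",q["color"])
E
```

```text
G 217 [-24.  27.] r36 a131
G 226 [35. -8.] r36 a-13
G 239 [-26.   4.] r27 a172
W 278 [ 6. 31.] r32 a78
W 264 [-27. -23.] r36 a-140
W 250 [ -6. -34.] r35 a-99
rod rel [ 1.8 -2. ] [-0.2  0.5 -1.7]
[592.32665467 -35.04029926 412.43074127] [ 3.14110730e+00 -1.70879759e-04  1.32881362e+00]
rod 0.78 [589. -46. 178.] px [319. 241.]
rod 0.66 [ 767. -169.   -3.] px [473. 262.]
rod 0.5 [ 633. -201.   -2.] px [378. 307.]
rod_grip 0.76 [590. -32. 328.] px [313. 300.]
rod_grip 0.76 [ 763. -171.  154.] px [530. 316.]
rod_grip 0.33 [603.  -2.  29.] px [321. 169.]
```

View pics/s5.png

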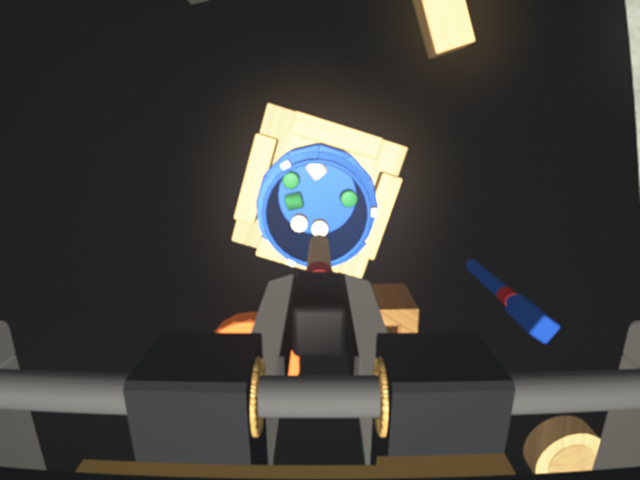

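The shot shows W(316,171) now between greens (291,181) and (349,199), and a green (293,201) lying on its side. One more clockwise push of the right-hand green will mix them better.

Request:
{"fn": "send_rows", "kwargs": {
  "series": [
    [[0,0,-10],8.59,1],
    [[0,0,-20],8.59,1],
    [[0,0,-20],8.59,1],
    [[0,0,-20],8.59,1],
    [[0,0,-20],8.59,1],
    [[0,0,-15],8.59,1],
    [[0,0,-10],8.59,1],
    [[0,0,0],8.59,1],
    [[10,-7,0],0,1],
    [[10,-7,0],0,1],
    [[10,-7,0],0,1],
    [[0,0,0],0,1]
  ]
}}

```text
clock: 28.9
eef_pos: [622.5, -56.4, 297.1]
eef_rot: [-3.141, -0.002, 2.522]
wrist_force: [-3.0, 1.3, 1.1]
finger_gap: 21.5
finger_force: 60.0
```

Request:
{"fn": "send_rows", "kwargs": {
  "series": [
    [[-8,10,0],0,1],
    [[-2,12,0],0,1],
    [[8,11,0],0,1],
    [[0,0,0],0,1],
    [[0,0,-15],0,1],
    [[0,0,-13],0,1],
    [[3,-9,0],0,1],
    [[-1,-9,0],0,1],
    [[-3,-8,0],0,1],
    [[-3,-6,0],0,1],
    [[-5,-5,0],0,1],
    [[0,0,0],0,1]
  ]
}}

```text
clock: 30.1
eef_pos: [611.0, -61.3, 269.4]
eef_rot: [-3.141, -0.0, 2.523]
wrist_force: [-3.0, 0.3, -4.2]
finger_gap: 21.7
finger_force: 60.0
```

```bash
python3 tr.py; python3 - <<'E'
from h import *
q=camera("wrist");find(q,["rod"],.2)
E
```

```text
G 498 [-24.  27.] r36 a131
G 557 [-27.   3.] r27 a173
G 165 [ 29. -20.] r35 a-35
W 645 [ 6. 32.] r33 a79
W 538 [-27. -23.] r36 a-140
W 508 [ -6. -35.] r35 a-99
rod rel [ 20.7 -27.9] [-2.4  0.2 -3.3]
rod 0.62 [600. -51.  31.] px [322. 209.]
rod 0.6 [ 592. -291.    1.] px [117. 337.]
```

Request:
{"fn": "send_rows", "kwargs": {
  "series": [
    [[-5,7,14],0,1],
    [[-10,13,14],0,1],
    [[-15,12,0],0,1],
    [[-10,8,0],0,1],
    [[-7,6,0],0,1],
    [[-5,4,0],0,1],
    [[0,0,0],0,1],
    [[8,-6,0],0,1],
    [[23,-16,0],0,1],
    [[0,0,30],0,1],
    [[0,0,45],0,1],
    [[0,0,40],0,1]
  ]
}}

```text
clock: 31.45
eef_pos: [590.5, -32.4, 414.5]
eef_rot: [3.141, -0.0, 2.524]
wrist_force: [-0.0, 0.0, -0.7]
finger_gap: 21.5
finger_force: 60.0
```

Request:
{"fn": "send_rows", "kwargs": {
  "series": [
    [[0,0,0],-8.59,1],
    [[0,0,0],-8.59,1],
    [[0,0,0],-8.59,1],
    [[0,0,0],-8.59,1],
    [[0,0,0],-8.59,1],
    [[0,0,0],-8.59,1],
    [[0,0,0],-8.59,1],
    [[0,0,0],-8.59,1],
    [[0,0,0],0,1]
  ]
}}

```text
clock: 32.35
eef_pos: [590.6, -32.3, 412.7]
eef_rot: [3.141, -0.0, 1.322]
wrist_force: [-0.1, -0.0, -0.6]
finger_gap: 21.6
finger_force: 60.0
```

```bash
python3 tr.py; python3 - <<'E'
from h import *
s=read_state();print(s["eef_pos"],s["eef_rot"])
q=camera("wrist");find(q,["rod","rod_grip"],.2)
print(px(q,s["eef_pos"]-[0,0,78.4]),px(q,s["eef_pos"]-[0,0,239]))
sd=camera("side");find(sd,["rod"],.2)
c=px(sd,s["eef_pos"]-[0,0,160]).astype(int)
cv2.imwrite("pics/r.png",np.hstack([cv2.resize(sd["color"][c[1]-60:c[1]+60,c[0]-60:c[0]+60],(480,480)),q["color"][:,160:480][0:480]]))
E
```

```text
G 202 [-24.  27.] r36 a131
G 237 [-26.   4.] r27 a172
G 224 [ 26. -23.] r35 a-42
W 265 [ 6. 31.] r31 a78
W 275 [-27. -23.] r35 a-140
rod rel [0.  0.7] [ 0.9 -0.4 -0.9]
[590.52941249 -32.33970888 412.61464402] [ 3.14141351e+00 -1.95422104e-04  1.32751875e+00]
rod 0.86 [ 767. -168.   -6.] px [474. 262.]
rod 0.59 [587. -30. 174.] px [314. 224.]
rod 0.57 [561. -62.  34.] px [301. 229.]
rod_grip 0.94 [591. -30. 328.] px [318. 300.]
rod_grip 0.77 [ 759. -173.  155.] px [528. 321.]
[319.15939987 310.25439664] [319.00490609 226.22477146]
rod 0.94 [592. -33. 169.] px [333. 221.]
rod 0.72 [ 673. -290.   -3.] px [388. 362.]
rod 0.57 [ 761. -172.    3.] px [419. 315.]
```

View pics/r.png

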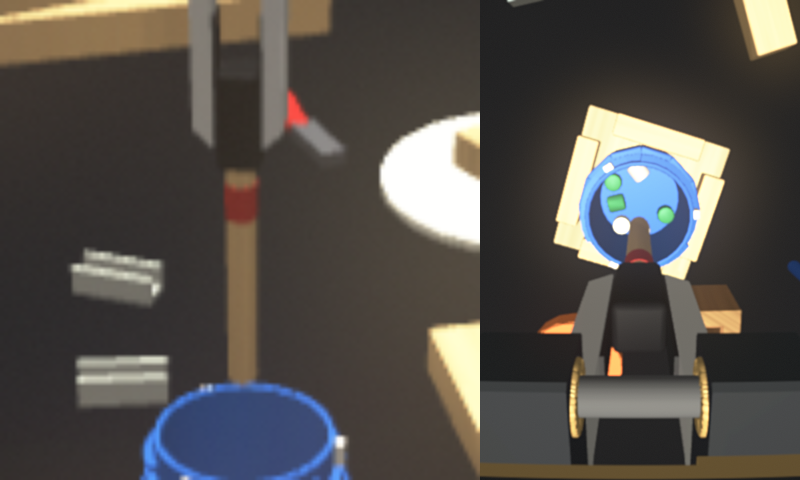

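The rod is straight again (shaft vertical at x≈240 in the left panel). Pellets are interleaved: white (638,173) between greens (612,183) and (665,214). Next the rod goes back to its holder.

Request:
{"fn": "send_rows", "kwargs": {
  "series": [
    [[7,-26,0],0,1],
    [[8,-36,0],0,1],
    [[8,-36,0],0,1],
    [[9,-36,0],0,1],
    [[9,-36,0],0,1],
    [[0,0,0],0,1],
    [[0,0,0],0,1],
    [[0,0,-30],0,1],
    [[0,0,-40],0,1],
    [[0,0,-10],0,1],
    [[0,0,0],0,1]
  ]
}}

```text
clock: 33.75
eef_pos: [631.2, -201.4, 331.8]
eef_rot: [-3.139, -0.0, 1.326]
wrist_force: [0.6, 0.3, -0.3]
finger_gap: 21.8
finger_force: 60.0
```

Request:
{"fn": "send_rows", "kwargs": {
  "series": [
    [[0,0,-10],0,1],
    [[0,0,-10],0,1],
    [[0,0,-15],0,1],
    [[0,0,0],0,1]
  ]
}}

```text
clock: 34.15
eef_pos: [630.9, -202.2, 294.8]
eef_rot: [-3.138, -0.0, 1.324]
wrist_force: [-0.5, -0.0, -1.5]
finger_gap: 21.6
finger_force: 60.0
```

Foot is inside the hole with no force. I'll lower it to the bottom.

Request:
{"fn": "send_rows", "kwargs": {
  "series": [
    [[0,0,-15],0,1],
    [[0,0,-15],0,1],
    [[0,0,-10],0,1],
    [[0,0,-4],0,1],
    [[0,0,0],0,1],
    [[0,0,0],0,1]
  ]
}}

```text
clock: 34.75
eef_pos: [631.4, -202.4, 253.8]
eef_rot: [3.141, 0.0, 1.324]
wrist_force: [0.1, -0.4, -1.4]
finger_gap: 21.7
finger_force: 60.0
```

Request:
{"fn": "send_rows", "kwargs": {
  "series": [
    [[0,0,-2],0,1],
    [[0,0,-2],0,1],
    [[0,0,0],0,1]
  ]
}}

```text
clock: 35.05
eef_pos: [631.5, -202.4, 251.4]
eef_rot: [3.139, 0.0, 1.324]
wrist_force: [-2.5, -0.1, 12.0]
finger_gap: 22.0
finger_force: 60.0
```

Request:
{"fn": "send_rows", "kwargs": {
  "series": [
    [[0,0,1],0,-1],
    [[0,0,0],0,-1],
    [[0,0,0],0,-1],
    [[0,0,0],0,-1],
    [[0,0,0],0,-1],
    [[0,0,0],0,-1],
    [[0,0,20],0,-1],
    [[0,0,40],0,-1],
    [[0,0,45],0,-1],
    [[-15,30,20],0,-1],
    [[-20,45,0],0,-1],
    [[-10,45,0],0,-1]
  ]
}}

```text
clock: 36.25
eef_pos: [585.1, -81.4, 376.1]
eef_rot: [3.14, -0.0, 1.323]
wrist_force: [1.5, -0.2, 0.3]
finger_gap: 94.1
finger_force: 0.0
```

Request:
{"fn": "send_rows", "kwargs": {
  "series": [
    [[-10,45,0],0,-1],
    [[-10,45,0],0,-1],
    [[-5,45,0],0,-1],
    [[0,45,0],0,-1],
    [[0,45,0],0,-1],
    [[0,30,0],0,-1],
    [[0,0,0],0,-1],
    [[0,0,0],0,-1]
  ]
}}

```text
clock: 37.05
eef_pos: [561.2, 172.8, 375.2]
eef_rot: [-3.141, 0.0, 1.325]
wrist_force: [-0.6, -0.8, 0.2]
finger_gap: 94.0
finger_force: 0.0
```

```bash
cat > br.py <<'E'
from h import *
def gray(pic,zz=20):
    hsv=cv2.cvtColor(pic["color"],cv2.COLOR_BGR2HSV)
    m=cv2.inRange(hsv,(0,0,75),(179,70,255))
    m=cv2.morphologyEx(m,cv2.MORPH_CLOSE,np.ones((9,9)));k,l,st,ce=cv2.connectedComponentsWithStats(m)
    for i in range(1,k):
        if st[i,4]<60: continue
        ys,xs=np.nonzero(l==i)
        if len(xs)>9000: continue
        P=np.array([ray(pic,(x,y),zz)[:2] for x,y in zip(xs,ys)],np.float32)
        (c,wh,a)=cv2.minAreaRect(P)
        if 20<min(wh)<48 and 40<max(wh)<85:
            b=cv2.boxPoints((c,wh,a));d=max((b[1]-b[0],b[2]-b[1]),key=np.linalg.norm)
            print("rect",np.round(c,1),np.round(wh,1),"long axis",round(np.degrees(np.arctan2(d[1],d[0]))%180,1),"px",ce[i].round())
if __name__=="__main__":
    s=read_state();print(s["eef_pos"],s["eef_rot"])
    for c in("top","side","wrist"):
        p=camera(c);print(c);find(p,["bracket1_c","rod_grip"],.3);gray(p)
        cv2.imwrite("pics/br_%s.png"%c,p["color"])
    print("exp rod grip 632,-202,167")
E
python3 br.py
```

```text
[561.24759274 172.80489183 375.17619777] [-3.14148462e+00  2.92069155e-04  1.32527470e+00]
top
bracket1_c 0.65 [543. -63. 119.] px [344. 261.]
rod_grip 0.85 [ 592. -295.  157.] px [465. 237.]
rod_grip 0.85 [ 765. -169.  158.] px [400. 149.]
rod_grip 0.79 [ 633. -205.  165.] px [420. 214.]
rod_grip 0.77 [ 673. -293.  156.] px [464. 196.]
rect [707.7 548.6] [21.2 60.4] long axis 108.6 px [ 67. 187.]
side
bracket1_c 0.43 [567. -82. 118.] px [324. 254.]
bracket1_c 0.36 [540. 354.  14.] px [301. 194.]
rod_grip 0.83 [ 636. -204.  167.] px [365. 268.]
rod_grip 0.82 [ 673. -287.  156.] px [392. 300.]
rod_grip 0.69 [ 593. -293.  159.] px [349. 304.]
rod_grip 0.68 [ 757. -175.  153.] px [423. 261.]
rect [706.4 529.7] [31. 82.] long axis 107.4 px [350. 161.]
rect [690.1 -19.8] [48.8 25.7] long axis 80.9 px [374. 268.]
rect [ -7.2 -52.5] [43.8 70.8] long axis 133.2 px [ 65. 300.]
wrist
rect [539.9 358.3] [32.5 65.8] long axis 154.6 px [253.  30.]
exp rod grip 632,-202,167
```

View pics/br_wrist.png

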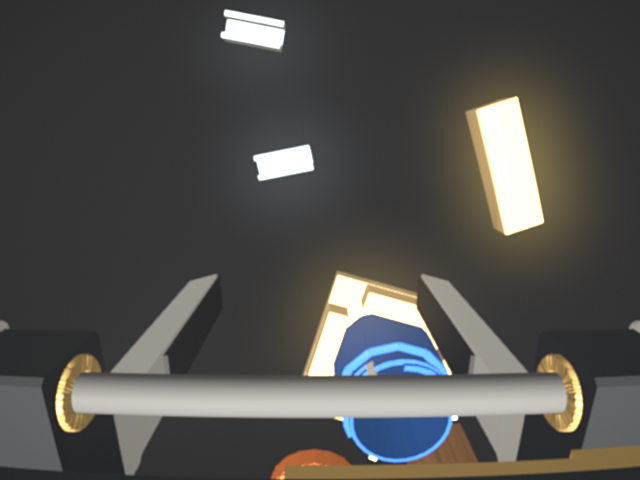

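The wrist view shows two brackets, near (285,163) and far (253,30), and the offcut at (507,165). I'll compute their poses from the blobs.

```bash
cat > bw.py <<'E'
from h import *
p=camera("wrist");hsv=cv2.cvtColor(p["color"],cv2.COLOR_BGR2HSV)
m=cv2.inRange(hsv,(0,0,110),(179,50,255));m=cv2.morphologyEx(m,cv2.MORPH_CLOSE,np.ones((7,7)));k,l,st,ce=cv2.connectedComponentsWithStats(m)
for i in range(1,k):
    if 300<st[i,4]<12000 and st[i,1]+st[i,3]<270:
        ys,xs=np.nonzero(l==i)
        P=np.array([ray(p,(x,y),18)[:2] for x,y in zip(xs,ys)],np.float32);c,wh,a=cv2.minAreaRect(P)
        b=cv2.boxPoints((c,wh,a));d=max((b[1]-b[0],b[2]-b[1]),key=np.linalg.norm)
        print(np.round(c,1),np.round(wh,1),"axis",round(np.degrees(np.arctan2(d[1],d[0]))%180,1),"px",ce[i].round(),st[i])
find(p,["bracket1_c"],.2);print(read_state()["eef_pos"])
E
python3 bw.py
```

```text
[540.  359.4] [30.2 65. ] axis 154.5 px [254.  30.] [ 220    9   66   43 1934]
[775.3 156.9] [ 45.3 143.7] axis 94.7 px [511. 166.] [ 477   98   66  137 5237]
[534.9 223. ] [29.7 63.7] axis 176.7 px [284. 163.] [ 253  144   62   38 1612]
[561.34531676 172.50781123 375.33554292]
```

Request:
{"fn": "send_rows", "kwargs": {
  "series": [
    [[-2.2,4.2,-10],8.4,-1],
    [[-2.2,4.2,-15],8.4,-1],
    [[-2.2,4.2,-15],8.4,-1],
    [[-2.2,4.2,-15],8.4,-1],
    [[-2.2,4.2,-15],8.4,-1],
    [[-2.2,4.2,-15],8.4,-1],
    [[-2.2,4.2,-15],8.4,-1],
    [[-2.2,4.2,-15],8.4,-1],
    [[-2.2,4.2,-15],8.4,-1],
    [[-2.2,4.2,-15],8.4,-1],
    [[-2.2,4.2,-15],8.4,-1],
    [[-2.2,4.2,-15],8.4,-1]
  ],
  "squeeze": 30
}}

```text
clock: 38.8
eef_pos: [534.8, 223.2, 199.8]
eef_rot: [3.142, 0.0, 3.09]
wrist_force: [-0.2, 0.5, 0.1]
finger_gap: 93.6
finger_force: 0.0
```

```bash
python3 - <<'E'
from h import *
s=read_state();print(s["eef_pos"],s["eef_rot"])
p=camera("wrist");print(px(p,[535,223,20]));cv2.imwrite("pics/b1.png",p["color"])
q=camera("side");
print(px(q,[535,223,20]))
E
python3 bw.py
```

```text
[534.83282661 223.24249396 199.7521518 ] [3.14155503e+00 1.10055438e-04 3.08954517e+00]
[318.51818554 246.62579433]
[301.72545391 217.08604436]
[535.07101103 223.07825944 200.73718185]
```

Request:
{"fn": "send_rows", "kwargs": {
  "series": [
    [[0,0,-40],0,-1],
    [[0,0,-40],0,-1],
    [[0,0,-20],0,-1],
    [[0,0,0],0,1],
    [[0,0,0],0,1],
    [[0,0,0],0,1],
    [[0,0,0],0,1],
    [[0,0,0],0,1],
    [[0,0,0],0,1],
    [[0,0,0],0,1],
    [[0,0,0],0,1],
    [[0,0,0],0,1]
  ]
}}

```text
clock: 40.2
eef_pos: [534.9, 223.1, 100.3]
eef_rot: [-3.142, 0.0, 3.083]
wrist_force: [0.5, 0.3, -0.2]
finger_gap: 25.9
finger_force: 30.4
```

Request:
{"fn": "send_rows", "kwargs": {
  "series": [
    [[0,0,0],0,1],
    [[0,0,0],0,1],
    [[0,0,20],0,1],
    [[0,0,40],0,1],
    [[0,0,45],0,1],
    [[0,0,45],0,1],
    [[0,0,0],0,1]
  ]
}}

```text
clock: 40.9
eef_pos: [536.2, 223.6, 256.6]
eef_rot: [3.138, 0.009, 3.084]
wrist_force: [1.1, -0.0, -0.6]
finger_gap: 25.5
finger_force: 30.0
```

Request:
{"fn": "send_rows", "kwargs": {
  "series": [
    [[5,-25,5],0,1],
    [[9,-42,0],0,1],
    [[9,-42,0],0,1],
    [[9,-42,0],0,1],
    [[9,-42,0],0,1],
    [[9,-42,0],0,1],
    [[5,-22,0],0,1],
    [[0,0,0],0,1],
    [[0,0,0],0,1],
    [[0,0,-30],0,1],
    [[0,0,-30],0,1],
    [[0,0,-20],0,1]
  ]
}}

```text
clock: 42.1
eef_pos: [589.1, -32.4, 173.1]
eef_rot: [3.141, -0.002, 3.085]
wrist_force: [1.1, 0.6, -1.5]
finger_gap: 25.7
finger_force: 30.0
```

Request:
{"fn": "send_rows", "kwargs": {
  "series": [
    [[0,0,-15],0,1],
    [[0,0,-8],0,1],
    [[0,0,0],0,1]
  ]
}}

```text
clock: 42.4
eef_pos: [589.7, -33.4, 151.7]
eef_rot: [3.142, -0.001, 3.084]
wrist_force: [0.5, -0.1, -0.9]
finger_gap: 25.6
finger_force: 30.0
```

Request:
{"fn": "send_rows", "kwargs": {
  "series": [
    [[0,0,0],0,0.15],
    [[0,0,0],0,0.15],
    [[0,0,0],0,0.15],
    [[0,0,30],0,0.15],
    [[0,0,40],0,0.15],
    [[0,0,45],0,0],
    [[-5,35,30],0,-1],
    [[-8,45,30],0,-1],
    [[-8,45,10],0,-1],
    [[-8,45,0],0,-1],
    [[-8,45,0],0,-1],
    [[0,0,0],0,-1]
  ]
}}

```text
clock: 43.6
eef_pos: [552.3, 181.6, 335.4]
eef_rot: [3.141, 0.001, 3.088]
wrist_force: [0.6, -0.7, -0.1]
finger_gap: 91.2
finger_force: 0.0
```

```bash
sed -i 's/<270/<470/' bw.py; python3 bw.py; python3 - <<'E'
from h import *
p=camera("top")
print(px(p,[540,358,20]))
hsv=cv2.cvtColor(p["color"],cv2.COLOR_BGR2HSV)
m=cv2.inRange(hsv,(0,0,90),(179,60,255))[225:300,100:300];m=cv2.morphologyEx(m,cv2.MORPH_CLOSE,np.ones((5,5)))
k,l,st,ce=cv2.connectedComponentsWithStats(m)
for i in range(1,k):
    if st[i,4]>60: print(st[i],ce[i]+[100,225],ray(p,ce[i]+[100,225],18))
x,y=px(p,[590,-33,100]).astype(int)
q=camera("wrist")
cv2.imwrite("pics/b2.png",np.hstack([cv2.resize(p["color"][y-50:y+50,x-50:x+50],(400,400)),cv2.resize(q["color"],(400,400))]))
E
```

```text
[538.5 357. ] [36.6 63.6] axis 155.0 px [492. 186.] [ 464  153   58   68 2171]
[833.3 536.8] [90.1 92.7] axis 177.1 px [611. 418.] [ 575  385   65   64 3461]
[553.37851354 177.83097446 335.11893206]
[145.48351431 264.27637649]
[126   0  28  32 679] [239.96318115 238.1443299 ] [602.90498116 157.98126986  18.        ]
[ 58  11  53  12 282] [184.83687943 242.65602837] [589.74378264 276.72401181  18.        ]
[ 56  42  40  15 263] [176.31939163 273.53612167] [522.23338535 290.46916799  18.        ]
```

Request:
{"fn": "send_rows", "kwargs": {
  "series": [
    [[-2,30,-20],-7.4,-1],
    [[-3,40,-30],-7.4,-1],
    [[-3,40,-30],-7.4,-1],
    [[-2,40,-30],0,-1],
    [[-2,29,-25],0,-1],
    [[0,0,0],0,-1],
    [[0,0,0],0,-1],
    [[0,0,0],0,-1]
  ]
}}

```text
clock: 44.6
eef_pos: [542.6, 354.7, 201.2]
eef_rot: [3.14, 0.001, 2.694]
wrist_force: [-0.3, 0.3, -0.1]
finger_gap: 94.0
finger_force: 0.0
```

```bash
sed -i 's/300<st\[i,4\]<12000/300<st[i,4]<30000/' bw.py; python3 bw.py; python3 - <<'E'
from h import *
print(read_state()["eef_rot"])
p=camera("wrist");print(px(p,[541,359,20]))
E
```

```text
[539.8 363.1] [47.6 65.2] axis 154.3 px [327. 233.] [ 293  188   71   94 5155]
[779.7 514.9] [54.2 71. ] axis 156.2 px [615. 413.] [ 581  376   59   73 3429]
[542.44128946 354.86233002 201.30006357]
[3.14002315e+00 1.15996019e-03 2.69428538e+00]
[323.10812423 240.98950261]
```

Request:
{"fn": "send_rows", "kwargs": {
  "series": [
    [[-2,5,-40],0,-1],
    [[0,0,-40],0,-1],
    [[0,0,-21],0,-1],
    [[0,0,0],0,1],
    [[0,0,0],0,1],
    [[0,0,0],0,1],
    [[0,0,0],0,1],
    [[0,0,0],0,1],
    [[0,0,0],0,1],
    [[0,0,0],0,1],
    [[0,0,0],0,1],
    [[0,0,0],0,1]
  ]
}}

```text
clock: 45.95
eef_pos: [539.6, 361.1, 98.9]
eef_rot: [-3.141, -0.0, 2.696]
wrist_force: [0.1, -0.7, 0.6]
finger_gap: 25.9
finger_force: 30.4
```

Request:
{"fn": "send_rows", "kwargs": {
  "series": [
    [[0,0,0],0,1],
    [[0,0,0],0,1],
    [[0,0,20],0,1],
    [[0,0,40],0,1],
    [[0,0,45],0,1],
    [[0,0,45],0,1],
    [[0,0,0],0,1]
  ]
}}

```text
clock: 46.65
eef_pos: [540.8, 361.8, 255.9]
eef_rot: [3.133, 0.006, 2.696]
wrist_force: [-0.0, -0.2, -0.3]
finger_gap: 25.7
finger_force: 30.0
```

Request:
{"fn": "send_rows", "kwargs": {
  "series": [
    [[2,-25,10],0,1],
    [[6,-45,0],0,1],
    [[6,-46,0],0,1],
    [[6,-46,0],0,1],
    [[6,-46,0],0,1],
    [[6,-46,0],0,1],
    [[6,-46,0],0,1],
    [[0,0,0],0,1],
    [[0,0,0],0,1]
  ]
}}

```text
clock: 47.55
eef_pos: [577.6, 60.4, 258.3]
eef_rot: [-3.141, -0.001, 2.694]
wrist_force: [0.4, 0.8, -1.0]
finger_gap: 26.0
finger_force: 30.0
```

```bash
python3 - <<'E'
from h import *
s=read_state();print(s["eef_pos"])
p=camera("top");x,y=px(p,[590,-33,100]).astype(int)
q=camera("wrist");print(px(q,[590,-33,100]))
cv2.imwrite("pics/b3.png",np.hstack([cv2.resize(p["color"][y-50:y+50,x-50:x+50],(400,400),interpolation=2),cv2.resize(q["color"],(400,400))]))
E
```

```text
[577.56732113  60.38498755 258.31379346]
[198.76961954 330.83062595]
```

View pics/b3.png

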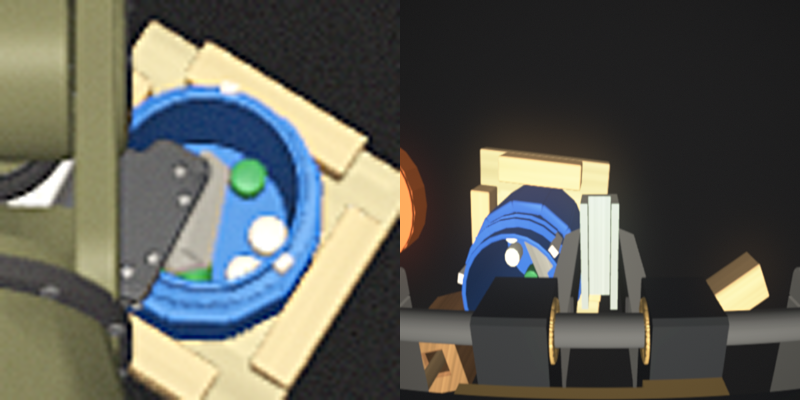

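Bracket 1 lies inside the barrel (grey, around (200,210) in the left panel) with pellets beside it. The second bracket is held square in the fingers, so I'll lower it in.

Request:
{"fn": "send_rows", "kwargs": {
  "series": [
    [[4,-26,0],0,1],
    [[4,-36,0],0,1],
    [[5,-34,0],0,1],
    [[0,0,0],0,1],
    [[0,0,0],0,1],
    [[0,0,-30],0,1],
    [[0,0,-30],0,1],
    [[0,0,-15],0,1],
    [[0,0,0],0,1]
  ]
}}

```text
clock: 48.55
eef_pos: [590.0, -33.6, 182.1]
eef_rot: [-3.141, -0.003, 2.698]
wrist_force: [-0.2, -0.4, -0.4]
finger_gap: 25.6
finger_force: 30.0
```

Request:
{"fn": "send_rows", "kwargs": {
  "series": [
    [[0,0,-6],0,1],
    [[0,0,-5],0,1],
    [[0,0,0],0,1]
  ]
}}

```text
clock: 48.85
eef_pos: [590.7, -34.8, 173.0]
eef_rot: [3.142, 0.0, 2.696]
wrist_force: [0.9, -0.4, -1.4]
finger_gap: 26.2
finger_force: 30.0
```

Request:
{"fn": "send_rows", "kwargs": {
  "series": [
    [[0,0,-2],0,0.15],
    [[0,0,0],0,0.15],
    [[0,0,0],0,0.15],
    [[0,0,0],0,0.15],
    [[0,0,30],0,0.15],
    [[0,0,40],0,0.15],
    [[0,0,45],0,0],
    [[0,0,45],-8,-1],
    [[-14,-10,20],-8,-1],
    [[-20,-15,0],-8,-1],
    [[-20,-20,0],-8,-1],
    [[-20,-20,0],-8,-1]
  ]
}}

```text
clock: 50.05
eef_pos: [515.7, -100.4, 351.1]
eef_rot: [3.141, 0.0, 1.993]
wrist_force: [0.3, -0.3, -0.2]
finger_gap: 83.5
finger_force: 0.0
```

Request:
{"fn": "send_rows", "kwargs": {
  "series": [
    [[-15,-25,0],-8.5,-1],
    [[-15,-25,0],-8.5,-1],
    [[-10,-25,0],-8.5,-1],
    [[-10,-25,0],-8.5,-1],
    [[-10,-25,0],-8.5,-1],
    [[0,0,0],-8.5,-1],
    [[0,0,0],0,-1],
    [[0,0,0],0,-1]
  ]
}}

```text
clock: 50.85
eef_pos: [456.7, -224.7, 351.0]
eef_rot: [3.142, -0.0, 1.113]
wrist_force: [-0.9, -0.0, -0.9]
finger_gap: 94.1
finger_force: 0.0
```

```bash
python3 - <<'E'
from h import *
s=read_state();print(s["eef_pos"],s["eef_rot"])
p=camera("top");find(p,["rod_grip","lid_grip","lid_lug","bracket1_c","barrel_mouth"],.3)
x,y=px(p,[590,-33,100]).astype(int)
q=camera("wrist");find(q,["lid_grip","lid_lug","barrel_mouth","start0"],.3)
a=cv2.resize(p["color"][y-50:y+50,x-50:x+50],(400,400),interpolation=2)
cv2.imwrite("pics/l1.png",np.hstack([a,cv2.resize(q["color"],(400,400))]))
sd=camera("side");find(sd,["lid_grip","lid_lug","barrel_mouth"],.3)
# bar edges: darker bar region in top image
def bar(p):
  for r in regions_of("lid_grip",p)[:1]:
    ys,xs=np.nonzero(r["mask"]);P=np.array([ray(p,(x,y),30)[:2] for x,y in zip(xs,ys)],np.float32);print(cv2.minAreaRect(P),len(xs))
bar(sd)
E
```

```text
[ 456.65200983 -224.71741785  350.9779922 ] [ 3.14150631e+00 -3.26651434e-05  1.11255055e+00]
rod_grip 0.59 [ 634. -206.  167.] px [421. 213.]
rod_grip 0.58 [ 675. -288.  155.] px [461. 195.]
rod_grip 0.57 [ 759. -169.  158.] px [400. 152.]
rod_grip 0.5 [ 592. -297.  160.] px [467. 236.]
lid_grip 0.69 [ 456. -231.   56.] px [424. 310.]
bracket1_c 0.39 [593. -38.  70.] px [331. 241.]
barrel_mouth 0.8 [591. -31. 135.] px [328. 236.]
lid_grip 0.96 [ 449. -227.   58.] px [313. 219.]
lid_lug 0.56 [ 427. -271.    9.] px [314. 253.]
barrel_mouth 0.38 [ 617. -382.   -1.] px [505. 262.]
lid_grip 0.88 [ 452. -228.   47.] px [273. 330.]
lid_lug 0.83 [ 427. -280.   -0.] px [263. 367.]
barrel_mouth 0.65 [593. -37. 135.] px [333. 235.]
((452.4032897949219, -244.12220764160156), (135.11947631835938, 147.17160034179688), 30.387348175048828) 2863
```

View pics/l1.png

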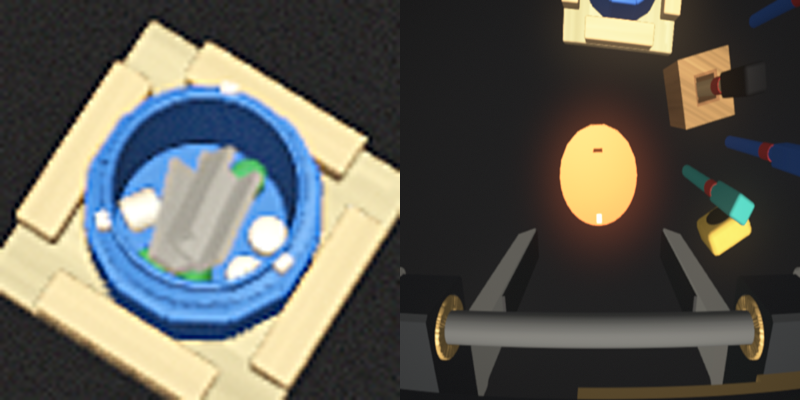

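Both brackets are stacked in the barrel (around (205,215)) with pellets around them. The rod stands in its block, and the lid is ahead with its white mark toward the gripper. Next I'll measure the lid's centre and yaw numerically.

```bash
cat > lid.py <<'E'
from h import *
def lid(name,z):
    p=camera(name);hsv=cv2.cvtColor(p["color"],cv2.COLOR_BGR2HSV)
    m=cv2.inRange(hsv,(5,90,110),(24,255,255))
    x0,y0=px(p,[453,-229,z]).astype(int) if z<100 else px(p,[590,-33,z]).astype(int)
    k,l,st,ce=cv2.connectedComponentsWithStats(m)
    d=[np.hypot(*(ce[i]-[x0,y0])) if st[i,4]>500 else 1e9 for i in range(k)];i=int(np.argmin(d))
    ys,xs=np.nonzero(l==i);P=np.array([ray(p,(x,y),z)[:2] for x,y in zip(xs,ys)],np.float32)
    (c,r)=cv2.minEnclosingCircle(P);e=cv2.fitEllipse(cv2.convexHull(P));c2=np.array(e[0])
    w=cv2.inRange(hsv,(0,0,200),(179,60,255));ys,xs=np.nonzero(w)
    Q=np.array([ray(p,(x,y),z)[:2] for x,y in zip(xs,ys)]);D=Q-c2;k=(np.hypot(*D.T)<66)
    mk=Q[k].mean(0) if k.any() else c2
    print(name,"circle",np.round(c,1),round(r,1),"ell",c2.round(1),np.round(e[1],1),"mark",mk.round(1),k.sum(),"yaw",np.degrees(np.arctan2(*(mk-c2)[::-1])).round(1))
if __name__=="__main__":
    lid("wrist",30);lid("top",30)
E
python3 lid.py
```

```text
wrist circle [ 453.1 -227.2] 64.4 ell [ 453.1 -227.3] [127.4 128.4] mark [ 430.5 -275.8] 93 yaw -115.0
top circle [ 458.1 -217.8] 62.8 ell [ 461.7 -210.2] [ 85.  117.7] mark [ 464.6 -273.6] 8 yaw -87.4
```

Request:
{"fn": "send_rows", "kwargs": {
  "series": [
    [[-1.8,-1.3,-30],0.5,-1],
    [[-1.8,-1.3,-45],0.5,-1],
    [[0,0,-45],0,-1],
    [[0,0,-45],0,-1],
    [[0,0,-35],0,-1],
    [[0,0,-18],0,-1],
    [[0,0,0],0,1],
    [[0,0,0],0,1],
    [[0,0,0],0,1],
    [[0,0,0],0,1],
    [[0,0,0],0,1],
    [[0,0,0],0,1]
  ],
  "squeeze": 55
}}

```text
clock: 52.95
eef_pos: [453.1, -227.6, 133.3]
eef_rot: [3.141, 0.0, 1.125]
wrist_force: [0.6, -0.6, -0.3]
finger_gap: 49.6
finger_force: 0.0
```

Request:
{"fn": "send_rows", "kwargs": {
  "series": [
    [[0,0,0],0,1],
    [[0,0,0],0,1],
    [[0,0,0],0,1],
    [[0,0,0],0,1],
    [[0,0,0],0,1],
    [[0,0,10],0,1],
    [[0,0,30],0,1],
    [[0,0,40],0,1],
    [[0,0,40],0,1],
    [[0,0,45],0,1],
    [[0,0,20],0,1],
    [[0,0,0],0,1]
  ]
}}

```text
clock: 54.15
eef_pos: [453.3, -227.7, 321.1]
eef_rot: [3.136, 0.001, 1.125]
wrist_force: [0.4, -0.1, -1.9]
finger_gap: 13.6
finger_force: 55.0
```

```bash
python3 - <<'E'
from h import *
s=read_state();print(s["eef_pos"],np.degrees(s["eef_rot"]),s["finger_gap"])
for c in("side","top","wrist"):
    p=camera(c);print(c);find(p,["lid_grip","lid_lug","barrel_mouth","start0"],.4)
E
```

```text
[ 453.30133144 -227.69432722  321.14910841] [1.79691268e+02 2.94057789e-02 6.44710117e+01] 13.56661205859074
side
lid_grip 0.72 [ 450. -229.  236.] px [266. 253.]
lid_lug 0.68 [ 427. -282.  188.] px [255. 294.]
barrel_mouth 0.83 [591. -34. 138.] px [332. 233.]
barrel_mouth 0.54 [552.   7. 114.] px [314. 233.]
start0 0.73 [635. -59. 120.] px [354. 245.]
start0 0.69 [589.  20. 116.] px [329. 228.]
start0 0.67 [ 630. -203.   -2.] px [360. 333.]
start0 0.57 [541. -58. 114.] px [311. 250.]
start0 0.44 [768. 159.  -2.] px [392. 232.]
top
barrel_mouth 0.94 [594. -31. 135.] px [328. 234.]
start0 0.94 [592.  21. 119.] px [302. 236.]
start0 0.84 [638. -60. 113.] px [343. 215.]
start0 0.75 [ 633. -205.   -0.] px [407. 231.]
wrist
lid_grip 0.73 [ 449. -227.  243.] px [310. 317.]
```

```bash
python3 - <<'E'
from h import *
from scipy.optimize import minimize
t=np.linspace(0,2*np.pi,240,endpoint=False)
for name in("top","side"):
    p=camera(name);g=cv2.GaussianBlur(p["color"],(3,3),0).astype(np.float32)
    T=np.array(p["camera_from_world"]);K=np.array([[p["fx"],0,p["cx"]],[0,p["fy"],p["cy"]],[0,0,1]])
    def samp(c,r,z=137):
        P=np.c_[c[0]+r*np.cos(t),c[1]+r*np.sin(t),np.full_like(t,z)]@T[:3,:3].T+T[:3,3]
        u=cv2.projectPoints(P,np.zeros(3),np.zeros(3),K,np.array(p["dist"],float))[0].reshape(-1,2).astype(np.float32)
        return cv2.remap(g,u[:,0].copy(),u[:,1].copy(),cv2.INTER_LINEAR).reshape(-1,3)
    # bright rim annulus 46..50: contrast against inside
    def cost(c): return -np.mean(np.linalg.norm(samp(c,48.5)-samp(c,43.5),axis=1))
    best=min(((cost((x,y)),x,y) for x in np.arange(582,600,1) for y in np.arange(-42,-24,1)))
    print(name,best, cost((590.5,-33)))
E
```

```text
top (np.float32(-127.59852), np.int64(590), np.int64(-34)) -123.737495
side (np.float32(-67.83621), np.int64(590), np.int64(-31)) -63.982693
```

Request:
{"fn": "send_rows", "kwargs": {
  "series": [
    [[12,17,0],8,1],
    [[20,28,0],8,1],
    [[21,30,0],8,1],
    [[21,30,0],8,1],
    [[21,30,0],8,1],
    [[21,30,0],8,1],
    [[21,29.9,0],9.1,1],
    [[0,0,0],0,1]
  ]
}}

```text
out of range: row 7 has 9.1, outside -8.59 to 8.59
```

Request:
{"fn": "send_rows", "kwargs": {
  "series": [
    [[12,17,0],8,1],
    [[20,28,0],8,1],
    [[21,30,0],8,1],
    [[21,30,0],8,1],
    [[21,30,0],8.4,1],
    [[21,30,0],8.4,1],
    [[21,29.9,0],8.4,1],
    [[0,0,0],0,1],
    [[0,0,-20],0,1],
    [[0,0,-20],0,1],
    [[0,0,-8],0,1],
    [[0,0,0],0,1]
  ]
}}

```text
clock: 56.2
eef_pos: [589.6, -33.0, 269.1]
eef_rot: [-3.14, -0.001, 2.123]
wrist_force: [0.5, 0.2, -1.9]
finger_gap: 13.7
finger_force: 55.0
```

```bash
python3 - <<'E'
from h import *
s=read_state();print(s["eef_pos"],np.degrees(s["eef_rot"]),s["wrist_force"])
for c in("side","top"):
    p=camera(c);print(c);find(p,["lid_grip","lid_lug","start0"],.4)
E
```

```text
[589.64944355 -33.01169418 269.0945002 ] [-1.79913225e+02 -6.27379696e-02  1.21610742e+02] [ 0.45069909  0.20769688 -1.92011158]
side
lid_grip 0.71 [590. -33. 186.] px [332. 214.]
lid_lug 0.63 [615. -84. 135.] px [346. 246.]
start0 0.9 [543. -59. 114.] px [312. 250.]
start0 0.6 [633. -60. 118.] px [353. 246.]
top
```

Request:
{"fn": "send_rows", "kwargs": {
  "series": [
    [[0.5,0,-3],0,1],
    [[0,0,-3],0,1],
    [[0,0,-2],0,1],
    [[0,0,0],0,1]
  ]
}}

```text
clock: 57.0
eef_pos: [590.4, -32.6, 261.4]
eef_rot: [-3.141, -0.0, 2.124]
wrist_force: [0.2, -0.5, -1.9]
finger_gap: 13.8
finger_force: 55.0
```

Request:
{"fn": "send_rows", "kwargs": {
  "series": [
    [[0,0,-1],0,1],
    [[0,0,-1],0,1],
    [[0,0,-1],0,1],
    [[0,0,0],0,1]
  ]
}}

```text
clock: 57.4
eef_pos: [590.5, -32.6, 258.8]
eef_rot: [-3.141, -0.0, 2.124]
wrist_force: [0.8, 0.2, -1.7]
finger_gap: 13.7
finger_force: 55.0
```

Request:
{"fn": "send_rows", "kwargs": {
  "series": [
    [[0,0,-1],0,1],
    [[0,0,-1],0,1],
    [[0,0,0],0,1]
  ]
}}

```text
clock: 57.7
eef_pos: [590.5, -32.7, 257.8]
eef_rot: [3.141, 0.001, 2.124]
wrist_force: [-3.4, -0.3, 7.2]
finger_gap: 13.5
finger_force: 55.0
```

Request:
{"fn": "send_rows", "kwargs": {
  "series": [
    [[0,0,-1],0,1],
    [[0,0,-1],0,1],
    [[0,0,0],0,1]
  ]
}}

```text
clock: 58.0
eef_pos: [590.5, -32.6, 257.8]
eef_rot: [3.14, 0.001, 2.124]
wrist_force: [-11.1, 1.3, 21.5]
finger_gap: 13.6
finger_force: 55.0
```

Request:
{"fn": "send_rows", "kwargs": {
  "series": [
    [[0,0,0.5],5,1],
    [[0,0,0],5,1],
    [[0,0,0],5,1],
    [[0,0,0],4,1],
    [[0,0,0],0,1]
  ]
}}

```text
clock: 58.5
eef_pos: [591.4, -32.5, 259.0]
eef_rot: [3.138, 0.004, 2.456]
wrist_force: [-3.8, 2.7, 22.4]
finger_gap: 13.9
finger_force: 56.2
```

Request:
{"fn": "send_rows", "kwargs": {
  "series": [
    [[0,0,0],3,1],
    [[0,0,0],3,1],
    [[0,0,0],0,1]
  ]
}}

```text
clock: 58.8
eef_pos: [590.5, -32.6, 255.5]
eef_rot: [3.141, 0.0, 2.561]
wrist_force: [-0.3, 0.3, -2.1]
finger_gap: 13.7
finger_force: 55.0
```

The lugs have run off the thread and the lid is free to sink (z fell to 255.5 with no load). I'll centre it in the gap and lower.

Request:
{"fn": "send_rows", "kwargs": {
  "series": [
    [[0,0,-2],2,1],
    [[0,0,-2],0,1],
    [[0,0,-1],0,1],
    [[0,0,0],0,1]
  ]
}}

```text
clock: 59.2
eef_pos: [590.4, -32.6, 250.1]
eef_rot: [-3.141, -0.0, 2.594]
wrist_force: [0.4, 0.4, -1.7]
finger_gap: 13.6
finger_force: 55.0
```

Request:
{"fn": "send_rows", "kwargs": {
  "series": [
    [[0,0,-1],0,1],
    [[0,0,-1],0,1],
    [[0,0,0],0,1]
  ]
}}

```text
clock: 59.5
eef_pos: [590.6, -32.7, 249.5]
eef_rot: [3.141, 0.001, 2.594]
wrist_force: [-4.0, -0.4, 7.7]
finger_gap: 13.7
finger_force: 55.0
```

Request:
{"fn": "send_rows", "kwargs": {
  "series": [
    [[0,0,0.5],-6,1],
    [[0,0,0],-6,1],
    [[0,0,0],-6,1],
    [[0,0,-0.4],-6,1],
    [[0,0,0],0,1]
  ],
  "squeeze": 60
}}

```text
clock: 60.0
eef_pos: [590.5, -32.6, 248.4]
eef_rot: [-3.142, -0.0, 2.174]
wrist_force: [-0.9, 0.2, -2.4]
finger_gap: 13.7
finger_force: 60.0
```

Request:
{"fn": "send_rows", "kwargs": {
  "series": [
    [[0,0,-0.6],-6,1],
    [[0,0,-0.6],-6,1],
    [[0,0,-0.6],-6,1],
    [[0,0,0],0,1]
  ]
}}

```text
clock: 60.4
eef_pos: [590.5, -32.6, 246.6]
eef_rot: [-3.141, -0.0, 1.863]
wrist_force: [-0.6, -0.4, -2.3]
finger_gap: 13.6
finger_force: 60.0
```

Request:
{"fn": "send_rows", "kwargs": {
  "series": [
    [[0,0,-0.6],-6,1],
    [[0,0,-0.6],-6,1],
    [[0,0,-0.6],-6,1],
    [[0,0,0],0,1]
  ]
}}

```text
clock: 60.8
eef_pos: [590.5, -32.6, 244.8]
eef_rot: [-3.141, 0.0, 1.551]
wrist_force: [0.1, 0.6, -1.2]
finger_gap: 13.6
finger_force: 60.0
```

Request:
{"fn": "send_rows", "kwargs": {
  "series": [
    [[0,0,-0.3],-4,1],
    [[0,0,-0.3],-4,1],
    [[0,0,-0.2],-3,1],
    [[0,0,0],0,1]
  ]
}}

```text
clock: 61.2
eef_pos: [590.5, -32.6, 244.1]
eef_rot: [3.142, -0.0, 1.361]
wrist_force: [-0.3, 0.0, -3.3]
finger_gap: 13.7
finger_force: 60.0
```

```bash
python3 -c "
from cell import *
s=read_state();print(s['eef_pos'],s['eef_rot'],s['moment'],s['joints'])"
```

```text
[590.51475885 -32.63275904 244.12572292] [ 3.14153446e+00 -1.95590244e-05  1.36054797e+00] [-0.03647875 -0.13752077 -0.01011227] [-1.17134499e-01  4.42528940e-01  1.46626614e+00  1.49067982e-05
  1.23273781e+00  9.31089195e-02]
```

Request:
{"fn": "send_rows", "kwargs": {
  "series": [
    [[0,0,-0.2],-3,1],
    [[0,0,0],-3,1],
    [[0,0,0],0,1]
  ]
}}

```text
clock: 61.5
eef_pos: [590.5, -32.6, 243.9]
eef_rot: [3.141, -0.0, 1.255]
wrist_force: [1.4, -0.3, -2.3]
finger_gap: 13.6
finger_force: 60.0
```

```bash
python3 -c "
from cell import *
s=read_state();print(s['eef_pos'],s['eef_rot'],s['moment'])"
```

```text
[590.54492621 -32.60849965 243.90179764] [ 3.14147320e+00 -1.50281394e-05  1.25537451e+00] [-0.02826607 -0.2265937   0.08964819]
```

Request:
{"fn": "send_rows", "kwargs": {
  "series": [
    [[0,0,0],-3,1],
    [[0,0,0],-3,1],
    [[0,0,0],0,1]
  ]
}}

```text
clock: 61.8
eef_pos: [590.6, -32.5, 243.9]
eef_rot: [3.141, 0.0, 1.151]
wrist_force: [1.5, 0.3, -3.4]
finger_gap: 14.6
finger_force: 64.2
```

```bash
python3 -c "
from cell import *
s=read_state();print(s['eef_pos'],s['eef_rot'],s['moment'])"
```

```text
[590.58743996 -32.52325655 243.91888099] [3.14123696e+00 2.32646981e-04 1.15149756e+00] [ 0.00276917 -0.33075245  1.41999069]
```

Request:
{"fn": "send_rows", "kwargs": {
  "series": [
    [[0,0,0],-3,1],
    [[0,0,0],0,1]
  ]
}}

```text
clock: 62.0
eef_pos: [590.7, -32.2, 244.0]
eef_rot: [3.141, -0.001, 1.098]
wrist_force: [3.8, 3.3, -2.8]
finger_gap: 14.9
finger_force: 64.6
```

```bash
python3 - <<'E'
from h import *
s=read_state();print(s['eef_pos'],np.degrees(s['eef_rot']),s['moment'],s['wrist_force'],s['finger_gap'])
p=camera("side");find(p,["lid_grip","lid_lug"],.4)
E
```

```text
[590.70287719 -32.16150241 243.99955846] [ 1.79976119e+02 -4.85182417e-02  6.29296932e+01] [ 0.80038054 -0.57428503  1.2911032 ] [ 3.84185974  3.34756879 -2.82952112] 14.921636252369609
lid_grip 0.93 [591. -33. 160.] px [332. 224.]
lid_lug 0.8 [572. -88. 114.] px [327. 257.]
```

Request:
{"fn": "send_rows", "kwargs": {
  "series": [
    [[0,0,0],2,1],
    [[0,0,0],0,-1],
    [[0,0,0],0,-1],
    [[0,0,0],0,-1],
    [[0,0,0],0,-1],
    [[0,0,0],0,-1],
    [[0,0,0],0,-1],
    [[0,0,20],0,-1],
    [[0,0,40],0,-1],
    [[0,0,45],0,-1],
    [[-30,0,20],0,-1],
    [[-40,0,0],0,-1]
  ]
}}

```text
clock: 63.35
eef_pos: [520.5, -32.7, 371.5]
eef_rot: [3.137, -0.001, 1.129]
wrist_force: [-0.3, 0.3, -0.3]
finger_gap: 93.8
finger_force: 0.0
```

Request:
{"fn": "send_rows", "kwargs": {
  "series": [
    [[-40,0,0],0,-1],
    [[-40,0,0],0,-1],
    [[-40,0,0],0,-1],
    [[0,0,0],0,-1],
    [[0,0,0],0,-1]
  ]
}}

```text
clock: 63.85
eef_pos: [400.4, -32.7, 369.6]
eef_rot: [3.14, -0.001, 1.129]
wrist_force: [-0.6, 0.1, 0.3]
finger_gap: 94.2
finger_force: 0.0
```

```bash
python3 - <<'E'
from h import *
from lid import lid
for c in("side","top","wrist"):
    p=camera(c);print(c);find(p,["lid_grip","lid_lug","rod_grip","rod","holder","tape_measure","offcut","bracket1_c"],.4)
lid("wrist",141);lid("top",141)
E
```

```text
side
lid_grip 0.58 [589. -35. 157.] px [332. 226.]
lid_lug 0.92 [571. -89. 113.] px [326. 258.]
rod_grip 0.97 [ 597. -295.  154.] px [351. 306.]
rod_grip 0.94 [ 671. -291.  156.] px [391. 301.]
rod_grip 0.93 [ 762. -170.  152.] px [425. 259.]
rod_grip 0.77 [ 636. -199.  167.] px [365. 267.]
rod 0.91 [ 675. -290.   -1.] px [390. 361.]
rod 0.68 [ 593. -295.    2.] px [348. 366.]
rod 0.58 [ 762. -171.    3.] px [419. 315.]
holder 0.7 [ 625. -204.    1.] px [358. 332.]
tape_measure 0.91 [ 611. -380.   -3.] px [364. 401.]
offcut 0.82 [766. 162.  -1.] px [392. 230.]
top
lid_grip 0.55 [593. -33. 167.] px [330. 231.]
lid_lug 0.62 [571. -84. 111.] px [354. 248.]
rod_grip 0.94 [ 675. -291.  154.] px [463. 195.]
rod_grip 0.88 [ 632. -202.  166.] px [418. 214.]
rod_grip 0.7 [ 763. -168.  159.] px [400. 150.]
rod_grip 0.53 [ 592. -294.  159.] px [465. 237.]
rod 0.89 [ 677. -294.   -3.] px [447. 213.]
rod 0.88 [ 762. -174.    5.] px [393. 173.]
rod 0.85 [ 594. -296.   -3.] px [448. 249.]
rod 0.67 [646. -26. 117.] px [326. 210.]
rod 0.64 [ 639. -206.    9.] px [408. 227.]
holder 0.77 [ 634. -206.   -0.] px [407. 230.]
tape_measure 0.94 [ 615. -384.   -3.] px [488. 241.]
offcut 0.67 [766. 160.   2.] px [244. 168.]
bracket1_c 0.69 [ 635. -206.    5.] px [408. 229.]
wrist
lid_grip 0.88 [590. -31. 166.] px [562. 123.]
lid_lug 0.96 [571. -78. 120.] px [526. 186.]
rod 0.79 [ 676. -291.    2.] px [607. 294.]
rod 0.78 [ 589. -293.    2.] px [544. 323.]
holder 0.72 [ 633. -206.   -4.] px [555. 248.]
offcut 0.68 [539. -55. 114.] px [480. 177.]
wrist circle [558.3 -21.4] 97.0 ell [557.4 -18.2] [151.2 197.5] mark [525.2  -6.5] 4032 yaw 159.9
top circle [585.9 -21.7] 79.6 ell [587.4 -25.6] [125.5 154.2] mark [583.2 -37.4] 52 yaw -109.7
```

```bash
python3 -c "
from cell import *
print(sign_off())"
```

```text
the job is handed in; nothing more can be done
None
```

The job is handed in: colours interleaved, rod back in its holder, both brackets in the barrel, and the lid screwed about 80° clockwise until it bound; the tape measure and offcut were not touched.

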